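Dock the cooling rack and hold the vial heater's cover open

TASK

The hot vials in the heater are about to be moved to the cooler by a colleague: set the empty vial rack fully down on the cooling base so that both its pins come up through the holes in the rack's ears, and let go of it gently. Then, before you touch the slide catch, tug the heater's cover upwards by its bar handle to learn whether it is caught; if it is, release it by sliding the catch across towards the handle, never forcing the cover against it. Raise the cover to about 60 degrees and finish while still holding it open there, steady, with the other things on the bench left where they are.

Things in the scene. Friction and masses are not known exactly. Their poses are not given: they have to be found in the camera images.
- rack_grip (a point): Empty white vial rack, 148 x 76 x 102 mm, 0.3 kg, two shelves, upright on the bench. Point in its upright grip plate, on the centre, 80 mm above the underside; x along the rack, z up. Grip plate 70 mm along x, 10 mm thick along y, top 22 mm above the point; free down to the upper shelf, 43 mm above the underside. Same after a half turn; fits either way round.
- rack_ear (a point): Mouth of the 11 mm through hole in the ear at the rack's +x end, 59.5 mm from the rack's centre and 8 mm above its underside (the lower shelf is 8 mm thick and sticks out at both ends as ears). The ear at the -x end has the same hole, 59.5 mm the other way.
- cooler_seat (a point): Cooling base, a low finned aluminium slab 176 x 96 x 30 mm fixed to the bench. Point: centre of its top face, between two steel pins 8 mm thick and 16 mm high with tapered tips, 59.5 mm either side of it along x; z up. The seated rack has its underside on this face, so rack_grip then lies 80 mm above this point.
- cover_bar (a point): Centre of the steel bar handle on the front of the heater's cover; moves with it. Bar 12 mm thick, 120 mm long along y, level, on two arms 56 mm either side of the centre; shut, it is 102 mm above the bench, with 36 mm of free gap between it and the cover behind, free above and in front, 54 mm free below. Cover shut: x points to the back (hinge), z up.
- cover_hinge (a point): Centre of the cover's hinge line at the back of the heater, 90 mm above the bench, fixed; hinge line along y, x backwards, z up. Cover shut: the bar lies 228 mm in front (-x) and 12 mm above. Heater: white unit 280 x 280 mm fixed to the bench; cover 192 x 280 mm, top 118 mm above the bench; control deck in front of it 42 mm high.
- cover (a joint): Angle of the heater's cover in rad: 0 shut, grows as the front is raised, stops at 1.3. The cover (0.6 kg, about 3 N to lift at the bar) has no stay and falls shut when let go. When caught it lifts about 0.02 rad (5 mm at the bar) and then stops dead; when free it keeps rising.
- catch_thumb (a point): Centre of the thumb tab of the cover's slide catch: black, upright, 12 (x) x 10 (y) x 20 mm high, on a grey housing (top 80 mm above the bench) in front of the cover near its left end. It slides along -y of this frame, towards the bar handle, to release; x backwards, z up. 25 mm free behind the tab, free on the other sides.
- catch (a joint): Travel of the slide catch in m: grows as the tab slides towards the bar handle; 0.022 = fully across, surely released. Slides stiffly (about 3 N), stays where it is left. It starts somewhere from 0 to 0.006; there it may or may not hold the cover, depending on the strike hidden in the housing, so neither its place nor its look tells.
- bottle_mid (a point): Bystander: amber glass bottle with a white cap, 72 mm across, 170 mm high; the point is its middle, 85 mm above its underside. Leave it where it is.
- carton_mid (a point): Bystander: cardboard carton 115 x 85 x 55 mm; the point is its middle, 27.5 mm above its underside. Leave it where it is.
- beaker_mid (a point): Bystander: open glass beaker, 68 mm across, 85 mm high; the point is its middle, 40 mm above its underside. Leave it where it is.
- vial0_mid (a point): Bystander: crimped 20 mL glass vial, 23 mm across, 74 mm high; the point is its middle, 37 mm above its underside. Leave it where it is.
- vial1_mid (a point): Bystander: second crimped 20 mL glass vial, 23 mm across, 74 mm high; the point is its middle, 37 mm above its underside. Leave it where it is.
- notebook_mid (a point): Bystander: notebook 130 x 90 x 14 mm, lying flat; the point is its middle, 7 mm above its underside. Leave it where it is.
- screwdriver_mid (a point): Bystander: screwdriver 160 mm long, lying flat; the point is its middle, 12 mm above its underside. Leave it where it is.
- captray_mid (a point): Bystander: small open grey tray 100 x 70 x 25 mm; the point is its middle, 12 mm above its underside. Leave it where it is.
Mind the look-alikes: they are no part of the job. Of the things that look like the part that bears cooler_seat, the middle-sized one is meant.

How it is judged:
By the outcome, as a careful person would: the job done as asked, in the order asked, and still so for the second after the job is handed in, while the arm keeps its last pose, push and grip.
It also fails if it takes over 70 s, if anything falls off the work surface, if the arm or the gripper's body presses on something with over 40 N, if the wrist force passes 120 N, or if a joint passes its speed limit or range.

ROBOT

A 6-joint arm with a two-finger parallel gripper is mounted at the origin on the work surface. World frame = base frame: x ahead of the robot, y to its left, z up, the work surface at z = 0. Lengths are in mm, angles in rad, forces in N, time in s.
With the tool pointing down it reaches from about 350 to 975 mm from the base axis. Payload 4.9 kg.
Tool frame: the origin (TCP) lies at the very end of the fingers, on their centre line; the grasp point (between the pads) lies 19 mm behind it; z points along the fingers, x is the direction in which the jaws open and shut, and the axes are right-handed (so a half turn about z gives the same grasp; the last joint's range is limited). The gripper opens to 85 mm and grips with 20 to 120 N. Pads are 22 mm wide; open, the fingers measure 114 mm over their backs; the gripper's body (76 mm by 85 mm) begins 54 mm behind the grasp point. The pads swing forward as they close: fully open they stand 13 mm farther back than shut.
Start: joints at [1.18, 0.053, 1.613, -0, 1.476, -0.119], TCP at [167.781, 602.039, 201.604] pointing down, gripper open.
Joint ranges: [-3.01, 3.01], [-1.01, 2.22], [0.06, 2.58], [-1.02, 4.17], [0.09, 2.62], [-3.14, 3.14]. Speed limits (rad/s): [2.57, 2.57, 3.14, 3.14, 3.14, 3.14].

INTERFACE

Orientations are given as a unit quaternion [w, x, y, z].
In Python, from plant import * gives the robot as it stands.
- The arm moves only by the tool drive_tool, never from a script. Its argument "steps" is a list of rows, each a list of 5 numbers: the opening, from 0 (shut) to 1 (fully open), then the shift along the tool's x, y, z in cm, then the turn about the tool's z in rad. A call has exactly 5 rows; each row is the pose to reach, as a shift and turn from the pose commanded when the call began, along the tool's axes at that moment; what a row does not reach only later rows make up. A row lasts 1/12 s, in which the tool goes at most 41.7 mm and 7.16 degrees, less where a joint would pass 70% of its speed; a pose out of reach is approached as far as the arm can. A call with a gripper value outside its range is refused whole. The fingers move at their own pace and stop on an object; the grip force is fixed at half the most. Time passes only in rows, so rows that repeat a pose let the fingers close, or fill a call up. It gives the time, the measured TCP pose, the force and the opening at its end, in the units of the state.
- sense(): the state, without advancing time (a new reading comes with each control period).
- camera(name): name is "scene" or "top"; returns the picture (420x560x3 uint8, red, green, blue); there is no depth.
- camera_info(name): a dict with "K" (3x3 intrinsics, pixels), "view" (4x4, takes a point from world to camera coordinates). Camera axes: x right, y up, looking along -z (the intrinsics and any distortion apply to the point x, -y, -z); pixel columns grow to the right and rows downward; lengths in mm; the calibration is good to about 2 mm. A picture is of the moment at which its call begins. camera_info takes no time and is no camera call.
- close_job(): hands the job in, once; it reports no verdict.
The state is a dict: "time": time; "qpos": joint angles; "joint_velocities": joint speeds; "joint_efforts": joint torques, N m; "position": TCP position; "orientation": TCP orientation; "ft_force": force on the tool from outside, world axes, zero at the start; "ft_torque": the same for the moment, N m; "width": opening from 0.0 (shut) to 1.0 (fully open).
Only numpy, scipy, OpenCV 4.12 (cv2) and the standard library are available. Lean on these libraries where they do the work, as an engineer would, in place of code of your own. Each camera call takes 0.05 s, during which the arm holds its last target.

## Working session

There is one attempt and no reset: what is moved stays moved. The work goes in short steps, Python scripts to look and compute and a tool call to move; the robot and the scene stay as the last step left them, time stands still between calls to the robot, and variables do not carry over. Pictures are saved under pics/ and viewed, and the job is handed in when it is done.

Besides the shell and the picture viewer there is one more tool, called as name([rows], argument=value, ...), one row to a line, values as JSON. drive_tool: Moves the arm, as the interface text tells. Its arguments: {"type":"object","properties":{"steps":{"type":"array","items":{"type":"array","items":{"type":"number"}}}},"required":["steps"]}

```bash
ls; mkdir -p pics; python3 - <<'E'
from plant import *
import cv2
for n in ["scene","top"]:
    im=camera(n); cv2.imwrite(f"pics/{n}0.png",cv2.cvtColor(im,cv2.COLOR_RGB2BGR))
    i=camera_info(n); print(n,i)
print(sense())
E
```

```text
pics
scene {'K': array([[480.20172988,   0.        , 288.19417755],
       [  0.        , 480.20172988, 208.55606514],
       [  0.        ,   0.        ,   1.        ]]), 'view': array([[ 8.93960984e-01,  4.47614771e-01, -2.17893430e-02,
        -4.74411737e+02],
       [-2.49143335e-01,  5.36819212e-01,  8.06072412e-01,
         3.99876503e+01],
       [ 3.72506856e-01, -7.15168617e-01,  5.91415668e-01,
        -1.63742064e+03],
       [ 0.00000000e+00,  0.00000000e+00,  0.00000000e+00,
         1.00000000e+00]])}
top {'K': array([[473.52419715,   0.        , 270.7159748 ],
       [  0.        , 473.52419715, 212.6527241 ],
       [  0.        ,   0.        ,   1.        ]]), 'view': array([[ 2.28383408e-02, -9.99715090e-01,  6.93893193e-03,
        -3.03788903e+01],
       [ 9.94583603e-01,  2.34239899e-02,  1.01265857e-01,
        -5.06812761e+02],
       [-1.01399543e-01,  4.58860377e-03,  9.94835201e-01,
        -1.31085858e+03],
       [ 0.00000000e+00,  0.00000000e+00,  0.00000000e+00,
         1.00000000e+00]])}
{'time': 0.1, 'qpos': array([ 1.18001127e+00,  5.33065379e-02,  1.61415747e+00,  4.54419092e-05,
        1.47603693e+00, -1.18975611e-01]), 'joint_velocities': array([-8.61703687e-05, -2.85470331e-03, -3.20647691e-03, -1.08135140e-03,
        2.40542885e-03, -7.17777001e-04]), 'joint_efforts': array([ 7.72306921e-04, -3.94905031e+01, -3.71362495e+01, -8.74940679e-05,
        3.99621335e-03,  9.58072491e-06]), 'position': array([167.52695505, 601.47668894, 200.47583311]), 'orientation': array([ 4.63270607e-04,  7.96391211e-01,  6.04781058e-01, -8.34437602e-04]), 'ft_force': array([-0.21609795, -0.39860542, -0.23691561]), 'ft_torque': array([ 0.03766888, -0.02392494, -0.01534853]), 'width': 1.000182914451222}
```

View pics/scene0.png

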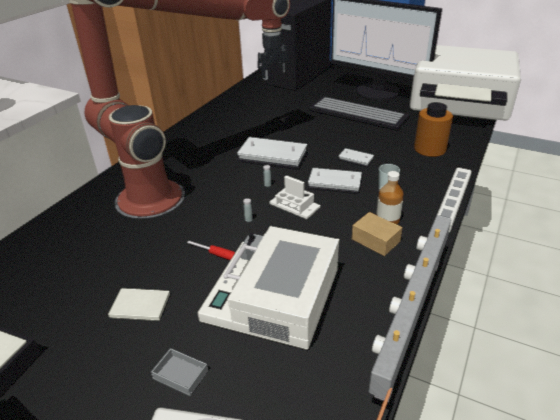

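View pics/top0.png

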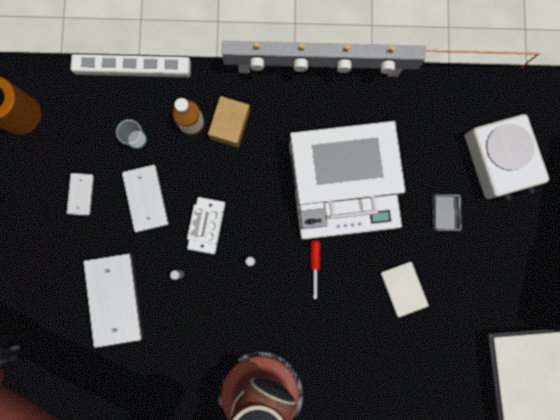

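Three finned slabs are candidates for the cooler. In the top view they are small at (80,194), middle at (145,198) and large at (113,300). In the scene view they are at (357,157), (335,179) and (272,151). The middle-sized one should be (145,198) in top; I'll confirm that in an enlarged crop.

```bash
python3 - <<'E'
import cv2, numpy as np
t=cv2.imread("pics/top0.png"); s=cv2.imread("pics/scene0.png")
def c(im,x0,y0,x1,y1,f,n): cv2.imwrite(f"pics/{n}.png",cv2.resize(im[y0:y1,x0:x1],None,fx=f,fy=f,interpolation=cv2.INTER_CUBIC))
c(t,60,150,240,290,4,"t_cool"); c(t,280,110,420,250,4,"t_heat")
c(s,230,130,410,230,4,"s_cool"); c(s,195,220,345,345,4,"s_heat")
E
```

```text
(no output)
```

View pics/t_cool.png

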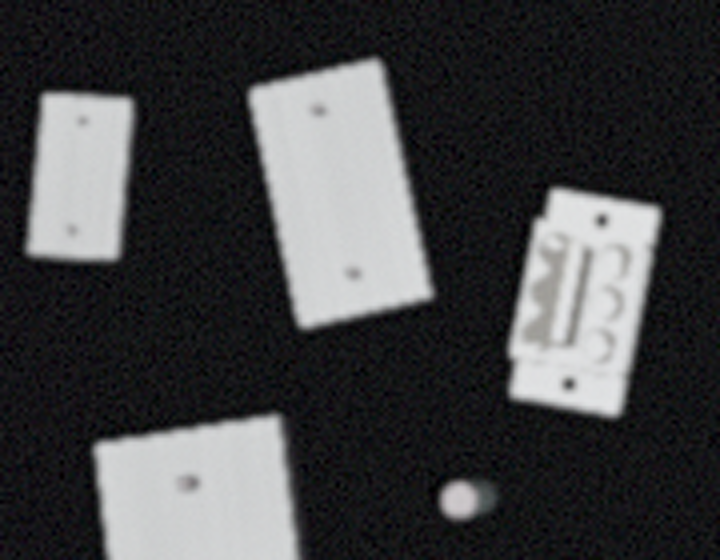

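View pics/t_heat.png

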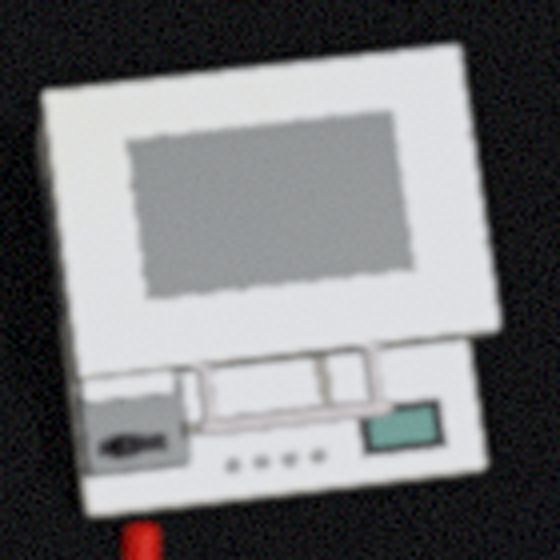

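View pics/s_cool.png

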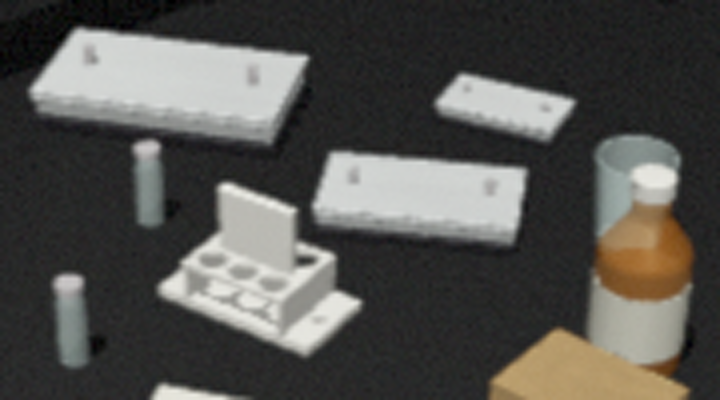

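View pics/s_heat.png

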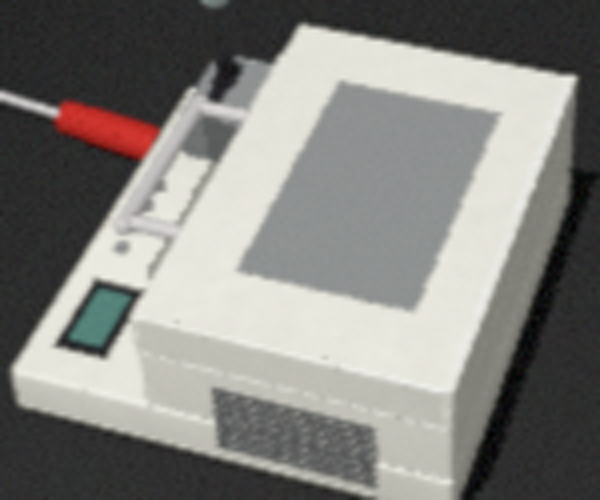

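The crop confirms that the middle slab, with pins at top (139.5,177) and (148,218), is the 176 mm one. The small slab (80,194) and the large one (113,300) are decoys. The rack is at (206,225), with ear holes at about (210,205) and (202,246). Next I'll measure with rays.

```bash
cat > h.py <<'E'
from plant import *
import cv2, numpy as np
INF={n:camera_info(n) for n in ["scene","top"]}
def ray(n,uv):
    i=INF[n];V=i["view"];K=i["K"];R=V[:3,:3];t=V[:3,3]
    d=np.array([(uv[0]-K[0,2])/K[0,0],-(uv[1]-K[1,2])/K[1,1],-1.])
    d=R.T@d; return -R.T@t,d/np.linalg.norm(d)
def onz(n,uv,z):
    o,d=ray(n,uv); return o+d*(z-o[2])/d[2]
def tri(a,b):
    o1,d1=ray("scene",a);o2,d2=ray("top",b)
    s=np.linalg.lstsq(np.c_[d1,-d2],o2-o1,rcond=None)[0]
    p,q=o1+d1*s[0],o2+d2*s[1]; return (p+q)/2,np.linalg.norm(p-q)
def proj(n,p):
    i=INF[n];c=i["view"][:3,:3]@np.array(p,float)+i["view"][:3,3];K=i["K"]
    return np.array([K[0,0]*c[0]/-c[2]+K[0,2],K[1,1]*-c[1]/-c[2]+K[1,2]])
def crop(im,x0,y0,x1,y1,f,n): cv2.imwrite(f"pics/{n}.png",cv2.cvtColor(cv2.resize(im[y0:y1,x0:x1],None,fx=f,fy=f,interpolation=cv2.INTER_CUBIC),cv2.COLOR_RGB2BGR))
E
python3 - <<'E'
from h import *
np.set_printoptions(precision=1,suppress=True)
t=cv2.imread("pics/top0.png");s=cv2.imread("pics/scene0.png")
def dark(im,u,v,r=5):
    g=cv2.cvtColor(im,cv2.COLOR_BGR2GRAY).astype(float); x,y=int(round(u)),int(round(v))
    p=g[y-r:y+r+1,x-r:x+r+1]; w=np.clip(np.median(p)-15-p,0,None); Y,X=np.mgrid[y-r:y+r+1,x-r:x+r+1]
    return np.array([(w*X).sum(),(w*Y).sum()])/w.sum()
h1=dark(t,210.1,204.8,4);h2=dark(t,202.2,246,4);print("holes",h1,h2)
a,b=onz("top",h1,8),onz("top",h2,8);print(a,b,np.linalg.norm(a-b),(a+b)/2)
hs=dark(s,310,210,3);print("scene hole",hs,tri(hs,h2),tri(hs,h1),onz("scene",hs,8))
p1=dark(t,139.5,177.3);p2=dark(t,148,218);print("pins",p1,p2)
for z in (30,38,46):
  a,b=onz("top",p1,z),onz("top",p2,z);print(z,a,b,np.linalg.norm(a-b),(a+b)/2)
for u,v in((353/4+230,176/4+130),(490/4+230,187/4+130)):
  q=dark(s,u,v,5);print("scene pin",q,tri(q,p1),tri(q,p2))
# slab top-view rect
g=cv2.cvtColor(t,cv2.COLOR_BGR2GRAY)
m=(g>110).astype(np.uint8)
cs,_=cv2.findContours(m,cv2.RETR_EXTERNAL,cv2.CHAIN_APPROX_NONE)
for c in cs:
  if cv2.pointPolygonTest(c,(145,198),False)>0 or cv2.pointPolygonTest(c,(113,300),False)>0 or cv2.pointPolygonTest(c,(80,194),False)>0:
    r=cv2.boxPoints(cv2.minAreaRect(c)); P=np.array([onz("top",x,30) for x in r]);print(r.tolist());print(P,np.linalg.norm(np.diff(P,axis=0),axis=1),P.mean(0))
E
```

```text
holes [210.  204.7] [201.7 245.7]
[528.1 155.7   8. ] [410.3 175.    8. ] 119.34561639751989 [469.2 165.4   8. ]
scene hole [311.2 211.3] (array([456.9, 209.5, -66.3]), np.float64(100.79709384219238)) (array([531.7, 158.4,  -2.6]), np.float64(5.501157467103935)) [539.6 147.4   8. ]
pins [139.3 177.2] [148.  217.9]
30 [599.1 355.5  30. ] [483.9 325.4  30. ] 119.01070206907109 [541.5 340.5  30. ]
38 [597.7 353.3  38. ] [483.2 323.3  38. ] 118.29248397753845 [540.5 338.3  38. ]
46 [596.3 351.1  46. ] [482.6 321.3  46. ] 117.57426588600576 [539.4 336.2  46. ]
scene pin [318.  173.8] (array([545.9, 309.4,  78.8]), np.float64(106.13642037097456)) (array([484.2, 324.9,  33.2]), np.float64(1.2931592289951765))
scene pin [352.1 176.5] (array([598.6, 354.3,  35.6]), np.float64(1.2281416577204909)) (array([538.3, 358.2,   6.7]), np.float64(115.82138355058954))
[[81.83085632324219, 259.369873046875], [129.58363342285156, 253.1412353515625], [141.04273986816406, 340.994384765625], [93.28996276855469, 347.2230224609375]]
[[364.2 503.1  30. ]
 [384.4 371.6  30. ]
 [146.1 327.7  30. ]
 [126.7 456.9  30. ]] [133.  242.4 130.6] [255.3 414.8  30. ]
[[66.11910247802734, 213.24945068359375], [70.04718780517578, 172.0045166015625], [93.02921295166016, 174.19326782226562], [89.10112762451172, 215.43820190429688]]
[[491.8 555.2  30. ]
 [609.2 551.9  30. ]
 [604.5 486.6  30. ]
 [487.1 490.5  30. ]] [117.5  65.4 117.4] [548.1 521.   30. ]
[[120.5411605834961, 171.43528747558594], [154.52938842773438, 163.88233947753906], [167.98822021484375, 224.44703674316406], [134.0, 231.99998474121094]]
[[614.3 409.4  30. ]
 [638.3 314.3  30. ]
 [467.  268.5  30. ]
 [443.6 362.4  30. ]] [ 98.1 177.4  96.8] [540.8 338.7  30. ]
```

```bash
python3 - <<'E'
from h import *
t=cv2.cvtColor(cv2.imread("pics/top0.png"),cv2.COLOR_BGR2RGB);s=cv2.cvtColor(cv2.imread("pics/scene0.png"),cv2.COLOR_BGR2RGB)
np.set_printoptions(precision=1,suppress=True)
crop(t,180,190,235,260,8,"t_rack");crop(s,265,170,325,225,10,"s_rack")
c=np.array([469.2,165.4]);u=np.array([117.8,-19.3]);u/=np.linalg.norm(u);v=np.array([-u[1],u[0]])
def P(a,b,z): return [*(c+a*u+b*v),z]
for a,b,z,n in[(35,-5,102,'pl'),(35,5,102,'pl'),(-35,-5,102,'pl'),(-35,5,102,'pl'),(59.5,0,8,'h+'),(-59.5,0,8,'h-'),(74,38,8,'c'),(74,-38,8,'c'),(-74,-38,8,'c'),(-74,38,8,'c')]:
    q=proj('top',P(a,b,z));w=proj('scene',P(a,b,z)); print(n,a,b,z,(q-[180,190])*8,(w-[265,170])*10)
for n in INF: V=INF[n]["view"]; print(n,-V[:3,:3].T@V[:3,3])
E
```

```text
pl 35 -5 102 [205.6 159.1] [367.2 129.5]
pl 35 5 102 [176.1 153.6] [385.3 115. ]
pl -35 -5 102 [163.7 366. ] [186.8  62.3]
pl -35 5 102 [134.  360.4] [205.2  48.4]
h+ 59.5 0 8 [239.5 117.8] [440.1 390.1]
h- -59.5 0 8 [173.4 445.2] [144.3 271.5]
c 74 38 8 [143.4  58.8] [542.2 347.8]
c 74 -38 8 [351.6  97.8] [411.1 464.4]
c -74 -38 8 [270.5 505.4] [ 40.4 311.9]
c -74 38 8 [ 60.1 465.7] [176.9 205. ]
scene [1044.  -980.1  925.8]
top [ 371.8  -12.5 1355.6]
```

View pics/t_rack.png

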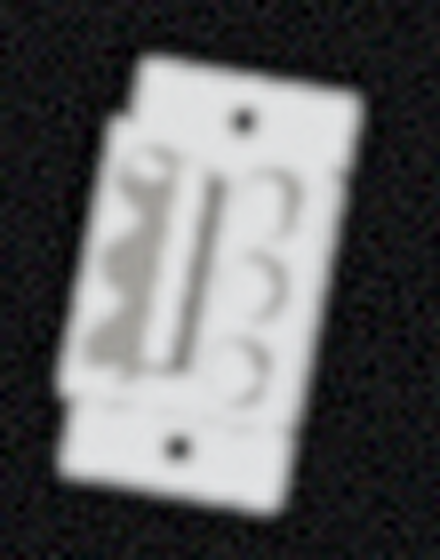

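View pics/s_rack.png

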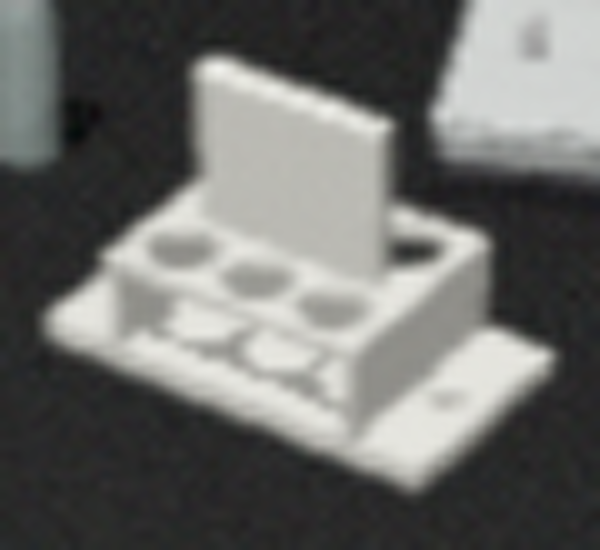

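```bash
python3 - <<'E'
from h import *
t=cv2.cvtColor(cv2.imread("pics/top0.png"),cv2.COLOR_BGR2RGB);s=cv2.cvtColor(cv2.imread("pics/scene0.png"),cv2.COLOR_BGR2RGB)
np.set_printoptions(precision=1,suppress=True)
crop(t,296,190,386,230,8,"t_bar");crop(s,220,228,280,288,10,"s_bar")
# cover corners in top view via contour of heater
g=cv2.cvtColor(t,cv2.COLOR_RGB2GRAY)
c4=[(290.4,132.2),(395.2,120.5),(404.8,192.2),(299.8,204)]
P=np.array([onz("top",p,118) for p in c4]);print(P,np.linalg.norm(np.diff(P,axis=0),axis=1))
E
```

```text
[[ 715.4  -65.9  118. ]
 [ 754.5 -346.7  118. ]
 [ 560.7 -371.4  118. ]
 [ 522.7  -94.2  118. ]] [283.5 195.4 279.7]
```

View pics/t_bar.png

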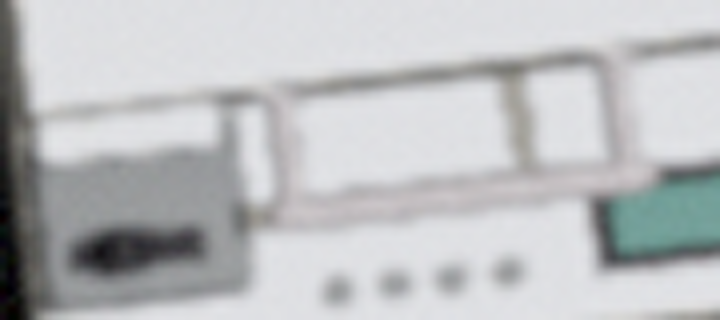

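View pics/s_bar.png

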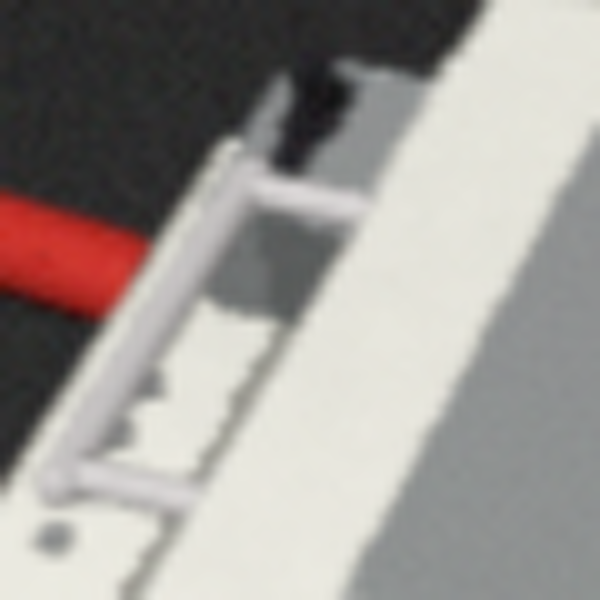

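```bash
python3 - <<'E'
from h import *
np.set_printoptions(precision=1,suppress=True)
print("bar L",tri((243,242),(329.9,216.1)),"R",tri((225,276),(377.4,211.75)))
a,b=onz("top",(329.9,216.1),102),onz("top",(377.4,211.75),102);print(a,b,np.linalg.norm(a-b),(a+b)/2)
a,b=onz("scene",(243,242),102),onz("scene",(225,276),102);print(a,b,np.linalg.norm(a-b),(a+b)/2)
print("tab",tri((251.5,237),(308.9,220.7)),onz("top",(308.9,220.7),95))
ca=np.array([[715.4,-65.9],[754.5,-346.7],[560.7,-371.4],[522.7,-94.2]])
fm=(ca[2]+ca[3])/2; y=(ca[3]-ca[2])+(ca[0]-ca[1]); y/=np.linalg.norm(y); x=np.array([y[1],-y[0]]);print("y",y,"x",x,np.arctan2(-y[0],y[1]))
print("pred bar",fm-42*x,"hinge",fm+186*x)
# edges of tab projection
for n in ["scene","top"]:
  pass
E
```

```text
bar L (array([ 491.3, -176.2,  110.8]), np.float64(4.758233915974057)) R (array([ 509.8, -301. ,  104.3]), np.float64(3.2788256789552923))
[ 494.1 -176.   102. ] [ 508.7 -302.5  102. ] 127.4314529108865 [ 501.4 -239.3  102. ]
[ 483.4 -168.9  102. ] [ 509.7 -298.2  102. ] 132.00006530961838 [ 496.5 -233.6  102. ]
tab (array([ 481.6, -122.1,   83.6]), np.float64(1.1962359763567323)) [ 481.1 -120.8   95. ]
y [-0.1  1. ] x [1.  0.1] 0.13730267554286166
pred bar [ 500.1 -238.5] hinge [ 725.9 -207.3]
```

```bash
cat >> h.py <<'E'
def st():
    s=sense(); w,x,y,z=s["orientation"]
    ax=np.arctan2(2*(x*y+w*z),1-2*(y*y+z*z))
    return s,ax
def go(p=None,yaw=None):
    s,ax=st(); print("t %.2f"%s["time"],"pos",np.round(s["position"],1),"yaw %.3f"%ax,"F",np.round(s["ft_force"],1),"w %.2f"%s["width"],"q",np.round(s["qpos"],2))
    if p is not None:
        d=np.array(p)-s["position"]; c,n=np.cos(ax),np.sin(ax)
        dy=(yaw-ax+np.pi/2)%np.pi-np.pi/2
        print("shift cm %.2f %.2f %.2f turn %.3f"%((c*d[0]+n*d[1])/10,(n*d[0]-c*d[1])/10,-d[2]/10,-dy))
E
python3 - <<'E'
from h import *
go([469.2,165.4,130],np.radians(80.7))
E
```

```text
t 0.10 pos [167.5 601.5 200.5] yaw 1.299 F [-0.2 -0.4 -0.2] w 1.00 q [ 1.18  0.05  1.61  0.    1.48 -0.12]
shift cm -33.91 40.77 7.05 turn -0.109
```

drive_tool([
  [1,-2.6,3.1,0,-0.02],
  [1,-5.2,6.2,0,-0.04],
  [1,-7.8,9.3,0,-0.06],
  [1,-10.4,12.4,0,-0.08],
  [1,-13,15.6,0,-0.109],
])

```text
time: 0.52
position: [283.4, 433.2, 201.0]
orientation: [0.0, 0.762, 0.648, -0.0]
ft_force: [1.2, 0.5, 0.1]
width: 0.996
```

drive_tool([
  [1,-2.6,2.9,0,0],
  [1,-5.2,5.8,0,0],
  [1,-7.8,8.7,0,0],
  [1,-10.4,11.6,0,0],
  [1,-13,14.5,0,0],
])

```text
time: 0.93
position: [405.7, 281.4, 201.3]
orientation: [-0.0, 0.762, 0.647, -0.0]
ft_force: [1.3, 0.7, 0.2]
width: 1.0
```

```bash
python3 - <<'E'
from h import *
go([469.2,165.4,110],np.radians(80.7))
E
```

```text
t 0.93 pos [405.7 281.4 201.3] yaw 1.408 F [1.3 0.7 0.2] w 1.00 q [ 0.46 -0.27  1.91  0.    1.5  -0.95]
shift cm -10.41 8.15 9.13 turn -0.000
```

drive_tool([
  [1,-3,2.4,0,0],
  [1,-6,4.8,1,0],
  [1,-9,7.1,3,0],
  [1,-10.2,8.0,5,0],
  [1,-10.2,8.0,6.5,0],
])

```text
time: 1.35
position: [468.2, 166.2, 134.7]
orientation: [0.0, 0.764, 0.645, -0.001]
ft_force: [-0.6, -0.1, -1.1]
width: 1.003
```

```bash
python3 - <<'E'
from h import *
t=camera("top");s=camera("scene");crop(t,150,170,290,275,5,"g1t");crop(s,230,120,350,225,6,"g1s")
go([469.2,165.4,61],np.radians(80.7))
E
```

```text
t 1.45 pos [465.3 168.1 132.8] yaw 1.406 F [-0.1  0.2 -0.1] w 1.00 q [ 0.2  -0.21  1.98  0.    1.38 -1.21]
shift cm -0.20 0.43 7.18 turn -0.003
```

View pics/g1t.png

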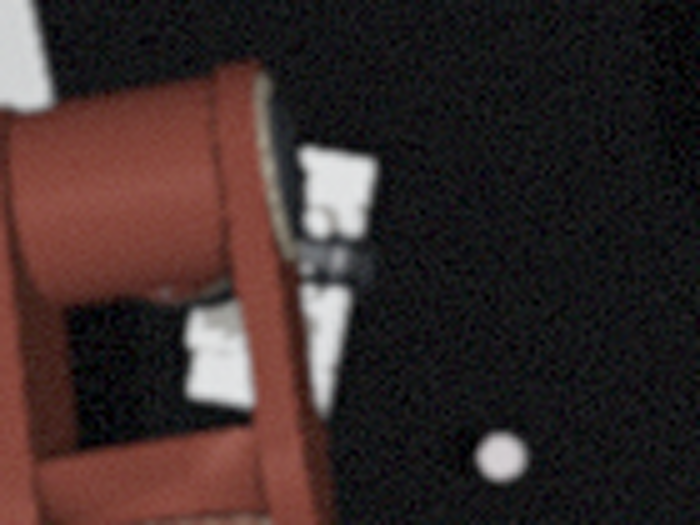

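View pics/g1s.png

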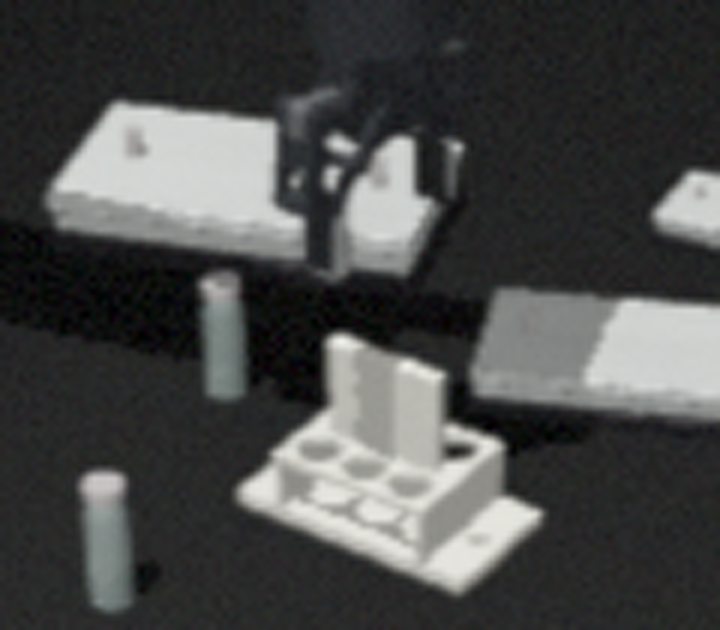

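The fingers hang above the plate and straddle it: the finger tip is at (330,270) and the plate top at (385,355) in the scene crop. Both vials are clear. I'll descend and grip.

drive_tool([
  [1,-0.2,0.4,1.5,-0.003],
  [1,-0.2,0.4,3,-0.003],
  [1,-0.2,0.4,5,-0.003],
  [1,-0.2,0.4,6.5,-0.003],
  [1,-0.2,0.4,7.1,-0.003],
])

```text
time: 1.87
position: [469.8, 167.3, 64.1]
orientation: [-0.001, 0.761, 0.649, -0.001]
ft_force: [-0.9, 0.2, -1.2]
width: 1.0
```

drive_tool([
  [1,0,0,0,0],
  [0.6,0,0,0,0],
  [0.4,0,0,0,0],
  [0.25,0,0,0,0],
  [0.2,0,0,0,0],
])

```text
time: 2.28
position: [472.0, 167.1, 66.9]
orientation: [0.001, 0.761, 0.648, 0.001]
ft_force: [0.6, -0.1, -0.4]
width: 0.451
```

```bash
python3 - <<'E'
from h import *
go([469.2,165.4,61],np.radians(80.7))
E
```

```text
t 2.28 pos [472.  167.1  66.9] yaw 1.411 F [ 0.6 -0.1 -0.4] w 0.45 q [ 0.19 -0.12  2.02 -0.    1.24 -1.22]
shift cm -0.22 -0.25 0.59 turn 0.003
```

drive_tool([
  [0.25,-0.1,-0.2,0.4,0],
  [0.25,-0.1,-0.2,0.4,0],
  [0.25,-0.1,-0.2,0.4,0],
  [0.25,-0.1,-0.2,0.4,0],
  [0.25,-0.1,-0.2,0.4,0],
])

```text
time: 2.7
position: [469.1, 166.2, 61.6]
orientation: [-0.0, 0.761, 0.648, -0.0]
ft_force: [-0.2, 0.1, -0.9]
width: 0.25
```

```bash
python3 - <<'E'
from h import *
go([469.2,165.4,61],np.radians(80.7))
t=camera("top");go([469.2,165.4,61],np.radians(80.7))
E
```

```text
t 2.70 pos [469.1 166.2  61.6] yaw 1.411 F [-0.2  0.1 -0.9] w 0.25 q [ 0.19 -0.12  2.03 -0.    1.24 -1.22]
shift cm -0.08 0.03 0.06 turn 0.003
t 2.75 pos [469.1 166.2  61.7] yaw 1.411 F [ 0.2 -1.   1. ] w 0.25 q [ 0.19 -0.12  2.03  0.    1.24 -1.22]
shift cm -0.08 0.02 0.07 turn 0.002
```

drive_tool([
  [0.18,-0.08,0,0.05,0],
  [0.1,-0.08,0,0.05,0],
  [0.0,-0.08,0,0.05,0],
  [0.0,-0.08,0,0.05,0],
  [0.0,-0.08,0,0.05,0],
])

```text
time: 3.17
position: [469.1, 165.5, 61.2]
orientation: [0.0, 0.761, 0.648, 0.0]
ft_force: [0.1, -0.4, 0.0]
width: 0.095
```

```bash
python3 - <<'E'
from h import *
s=camera("scene");crop(s,230,120,350,225,6,"g2s")
go([469.2,165.4,61],np.radians(80.7))
E
```

```text
t 3.22 pos [469.  165.5  61.2] yaw 1.411 F [0.4 0.3 1.7] w 0.10 q [ 0.19 -0.12  2.03  0.    1.24 -1.22]
shift cm -0.01 0.02 0.02 turn 0.003
```

View pics/g2s.png

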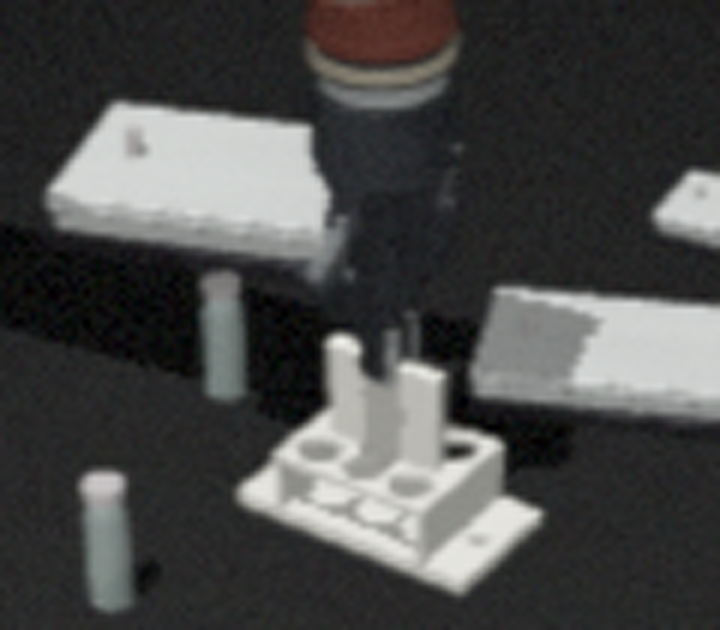

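The plate is gripped at its middle, with width 0.095 (about 8 to 10 mm). Lifting now.

drive_tool([
  [0,0,0,-0.5,0],
  [0,0,0,-2,0],
  [0,0,0,-4,0],
  [0,0,0,-6,0],
  [0,0,0,-8,0],
])

```text
time: 3.63
position: [468.0, 165.2, 141.0]
orientation: [-0.0, 0.761, 0.648, -0.001]
ft_force: [0.2, -0.0, -2.1]
width: 0.094
```

```bash
python3 - <<'E'
from h import *
go([541,339,145],np.radians(104.65))
E
```

```text
t 3.63 pos [468.  165.2 141. ] yaw 1.411 F [ 0.2 -0.  -2.1] w 0.09 q [ 0.19 -0.22  1.97 -0.    1.39 -1.22]
shift cm 18.32 4.44 -0.40 turn -0.415
```

drive_tool([
  [0,3,0.8,-0.3,-0.08],
  [0,6.5,1.6,-0.4,-0.16],
  [0,10,2.5,-0.4,-0.25],
  [0,14,3.4,-0.4,-0.33],
  [0,17,4.1,-0.4,-0.415],
])

```text
time: 4.05
position: [536.5, 329.0, 144.4]
orientation: [-0.0, 0.61, 0.793, -0.0]
ft_force: [-0.3, -0.6, -2.8]
width: 0.093
```

drive_tool([
  [0,0.5,0,0,0],
  [0,0.8,0,0,0],
  [0,0.8,0,0,0],
  [0,0.8,0,0,0],
  [0,0.8,0,0,0],
])

```text
time: 4.47
position: [534.1, 333.3, 144.9]
orientation: [0.0, 0.612, 0.791, -0.0]
ft_force: [-0.2, -0.5, -3.1]
width: 0.093
```

```bash
python3 - <<'E'
from h import *
t=camera("top");s=camera("scene");crop(t,90,130,200,240,6,"p1t");crop(s,290,120,390,210,7,"p1s")
go([541,339,110],np.radians(104.65))
E
```

```text
t 4.57 pos [534.4 333.5 145.3] yaw 1.825 F [-0.5  0.7 -2.8] w 0.09 q [ 0.44  0.1   1.65 -0.    1.38 -1.38]
shift cm 0.37 0.78 3.53 turn -0.002
```

View pics/p1t.png

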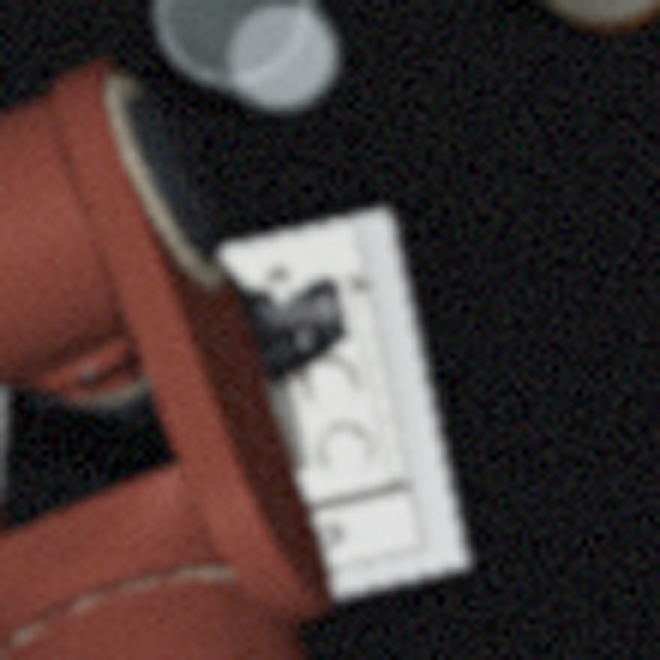

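View pics/p1s.png

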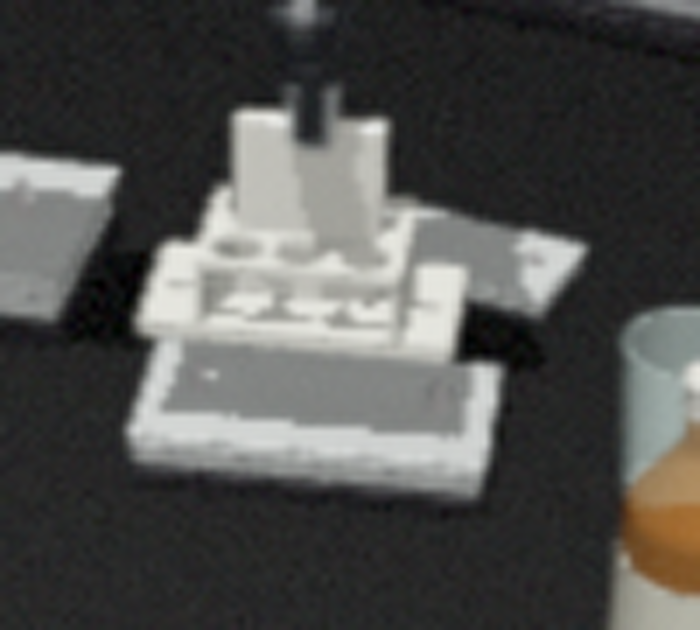

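```bash
python3 - <<'E'
from h import *
np.set_printoptions(precision=1,suppress=True)
t=camera("top");g=cv2.cvtColor(t,cv2.COLOR_RGB2GRAY).astype(float)
def dark(u,v,r):
    x,y=int(round(u)),int(round(v));p=g[y-r:y+r+1,x-r:x+r+1];w=np.clip(np.median(p)-10-p,0,None);Y,X=np.mgrid[y-r:y+r+1,x-r:x+r+1]
    return np.array([(w*X).sum(),(w*Y).sum()])/w.sum()
s,ax=st();print(s["position"])
u=np.array([np.cos(ax-np.pi/2),np.sin(ax-np.pi/2)])
for sg,px in((-1,(145.4,218.7)),(1,(135.6,174.9))):
    q=dark(*px,3);m=onz("top",q,s["position"][2]-61+8);print(q,m,s["position"][:2]+sg*59.5*u)
E
```

```text
[534.4 333.6 145.3]
[142.4 220. ] [472.7 324.   92.3] [476.8 318.7]
[135.2 176.7] [589.4 349.3  92.3] [592.  348.6]
```

drive_tool([
  [0,0.37,0.78,0.5,-0.002],
  [0,0.37,0.78,1.2,-0.002],
  [0,0.37,0.78,2,-0.002],
  [0,0.37,0.78,2.8,-0.002],
  [0,0.37,0.78,3.2,-0.002],
])

```text
time: 5.03
position: [539.9, 339.4, 110.5]
orientation: [-0.001, 0.611, 0.792, -0.002]
ft_force: [-0.8, -0.2, -3.1]
width: 0.096
```

drive_tool([
  [0,0,0,0,0],
  [0,0,0,0,0],
  [0,0,0,0,0],
  [0,0,0,0,0],
  [0,0,0,0,0],
])

```text
time: 5.45
position: [541.4, 340.3, 113.8]
orientation: [0.0, 0.611, 0.792, 0.0]
ft_force: [-0.1, 0.1, -3.3]
width: 0.095
```

```bash
python3 - <<'E'
from h import *
t=camera("top");s=camera("scene");crop(t,110,155,190,235,9,"p2t");crop(s,295,130,375,200,9,"p2s")
go([541,339,110],np.radians(104.65))
E
```

```text
t 5.55 pos [541.3 340.2 113.6] yaw 1.828 F [-0.2 -0.4 -3.6] w 0.10 q [ 0.44  0.15  1.66 -0.    1.33 -1.38]
shift cm -0.11 -0.06 0.36 turn 0.002
```

View pics/p2t.png

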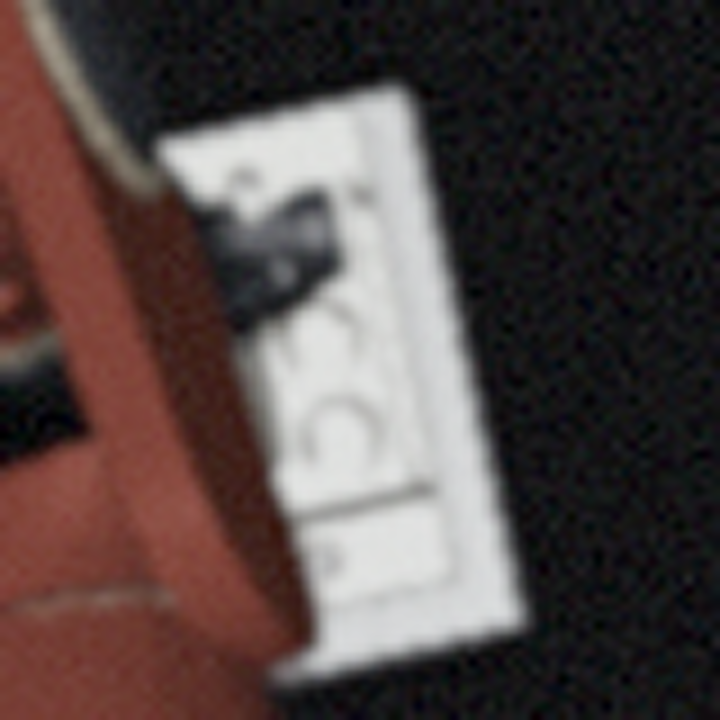

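View pics/p2s.png

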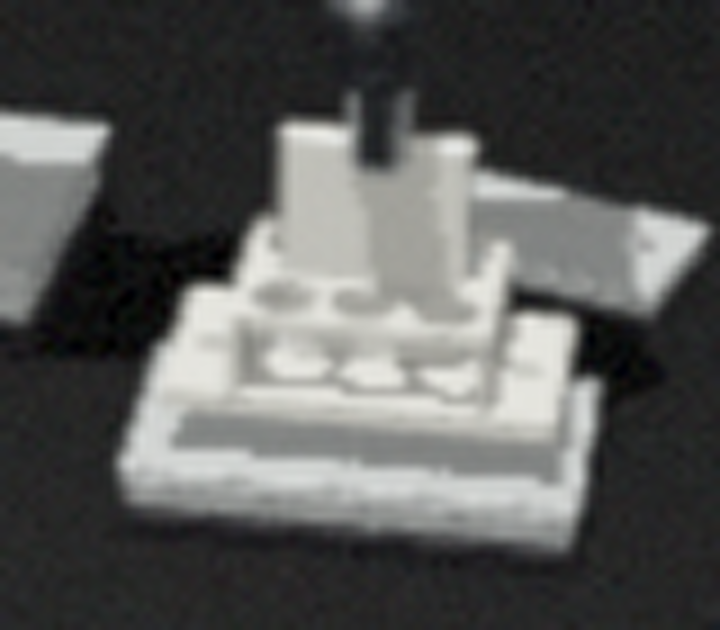

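drive_tool([
  [0,-0.1,0,0.1,0],
  [0,-0.1,0,0.3,0],
  [0,-0.1,0,0.5,0],
  [0,-0.1,0,0.7,0],
  [0,-0.1,0,0.9,0],
])

```text
time: 5.97
position: [541.2, 339.0, 103.7]
orientation: [-0.0, 0.611, 0.792, -0.0]
ft_force: [-0.3, 0.0, -3.8]
width: 0.091
```

drive_tool([
  [0,0,0,0.1,0],
  [0,0,0,0.2,0],
  [0,0,0,0.2,0],
  [0,0,0,0.2,0],
  [0,0,0,0.2,0],
])

```text
time: 6.38
position: [541.4, 339.1, 102.2]
orientation: [0.0, 0.611, 0.792, 0.0]
ft_force: [0.2, 0.2, -2.8]
width: 0.094
```

```bash
python3 - <<'E'
from h import *
t=camera("top");s=camera("scene");crop(t,110,155,190,235,9,"p3t");crop(s,295,130,375,200,9,"p3s")
go([541,339,91],np.radians(104.65))
E
```

```text
t 6.48 pos [541.4 339.1 102.3] yaw 1.828 F [-0.1  0.4 -3.6] w 0.09 q [ 0.44  0.16  1.67  0.    1.31 -1.38]
shift cm -0.00 -0.04 1.13 turn 0.002
```

View pics/p3t.png

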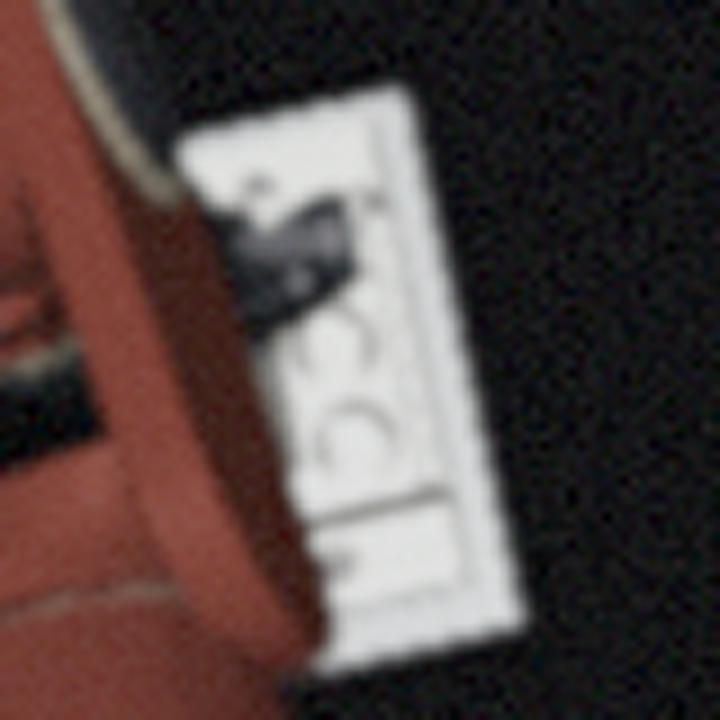

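View pics/p3s.png

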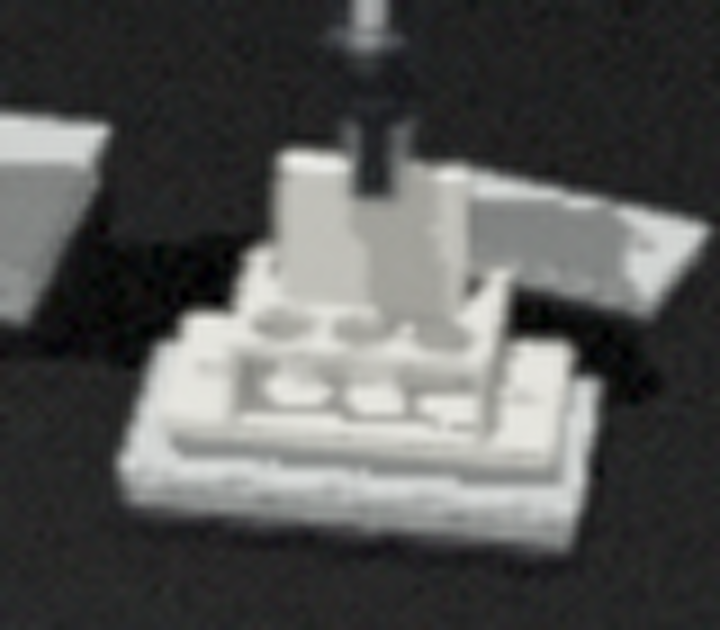

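The underside is at about 41 mm, below the pin tips at 46 mm, with no contact force, so the pins are entering the holes. Continuing down slowly.

drive_tool([
  [0,0,0,0.15,0],
  [0,0,0,0.3,0],
  [0,0,0,0.45,0],
  [0,0,0,0.6,0],
  [0,0,0,0.7,0],
])

```text
time: 6.9
position: [541.2, 339.0, 94.7]
orientation: [-0.0, 0.611, 0.792, -0.0]
ft_force: [-0.4, -0.2, -2.4]
width: 0.095
```

drive_tool([
  [0,0,0,0.05,0],
  [0,0,0,0.1,0],
  [0,0,0,0.15,0],
  [0,0,0,0.2,0],
  [0,0,0,0.25,0],
])

```text
time: 7.32
position: [541.4, 339.1, 92.7]
orientation: [0.0, 0.611, 0.792, 0.0]
ft_force: [-0.5, 0.4, -3.4]
width: 0.093
```

```bash
python3 - <<'E'
from h import *
go([541,339,91],np.radians(104.65))
E
```

```text
t 7.32 pos [541.4 339.1  92.7] yaw 1.828 F [-0.5  0.4 -3.4] w 0.09 q [ 0.44  0.17  1.67  0.    1.3  -1.38]
shift cm -0.00 -0.04 0.17 turn 0.002
```

drive_tool([
  [0,0,0,0.05,0],
  [0,0,0,0.1,0],
  [0,0,0,0.15,0],
  [0,0,0,0.2,0],
  [0,0,0,0.2,0],
])

```text
time: 7.73
position: [541.4, 339.2, 91.3]
orientation: [-0.0, 0.611, 0.792, 0.0]
ft_force: [-1.7, -0.4, 1.0]
width: 0.094
```

drive_tool([
  [0,0,0,0.05,0],
  [0,0,0,0.05,0],
  [0,0,0,0.1,0],
  [0,0,0,0.1,0],
  [0,0,0,0.1,0],
])

```text
time: 8.15
position: [541.3, 339.2, 91.2]
orientation: [0.0, 0.611, 0.792, -0.0]
ft_force: [-5.0, -2.1, 7.8]
width: 0.093
```

Contact force is rising with z stopped at 91.2, so the rack is seated. I'll ease off and open slowly.

drive_tool([
  [0,0,0,-0.07,0],
  [0,0,0,-0.07,0],
  [0.1,0,0,-0.07,0],
  [0.13,0,0,-0.07,0],
  [0.16,0,0,-0.07,0],
])

```text
time: 8.57
position: [541.8, 339.2, 90.1]
orientation: [0.0, 0.611, 0.792, 0.001]
ft_force: [0.5, -1.0, -0.1]
width: 0.162
```

drive_tool([
  [0.2,0,0,0,0],
  [0.25,0,0,0,0],
  [0.3,0,0,0,0],
  [0.4,0,0,0,0],
  [0.5,0,0,0,0],
])

```text
time: 8.98
position: [541.4, 339.1, 90.2]
orientation: [0.0, 0.611, 0.792, 0.0]
ft_force: [-0.8, 0.8, 0.1]
width: 0.499
```

drive_tool([
  [0.5,0,0,-0.5,0],
  [0.5,0,0,-2,0],
  [0.5,0,0,-4,0],
  [0.5,0,0,-6,0],
  [0.5,0,0,-8,0],
])

```text
time: 9.4
position: [541.6, 339.2, 172.8]
orientation: [0.0, 0.611, 0.792, 0.001]
ft_force: [-0.2, 0.5, -1.0]
width: 0.5
```

```bash
python3 - <<'E'
from h import *
s=camera("scene");crop(s,295,110,375,200,8,"p4s")
go([490,250,200],0.137+np.pi/2)
E
```

```text
t 9.45 pos [544.  340.5 178.5] yaw 1.828 F [1.9 1.1 3.4] w 0.50 q [ 0.44  0.1   1.6   0.    1.43 -1.38]
shift cm -7.37 -7.53 -2.15 turn 0.120
```

View pics/p4s.png

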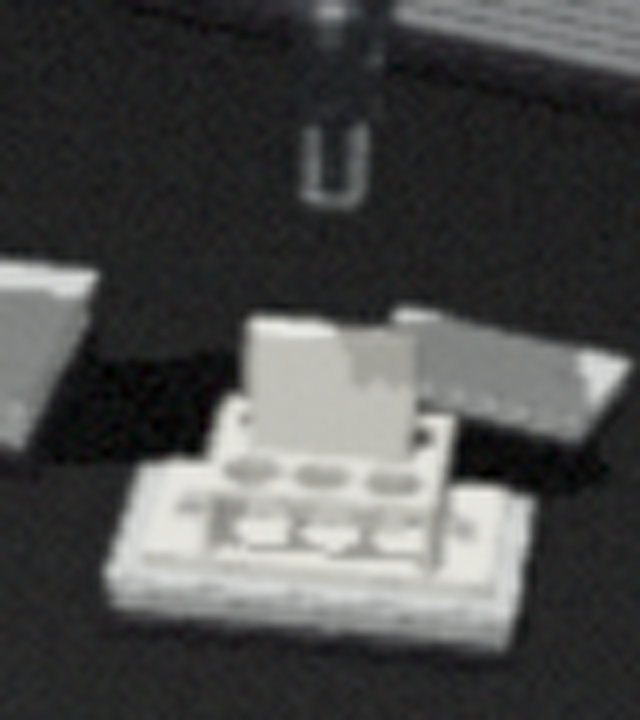

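The rack sits flat, and pin tips show in both ears at (190,502) and (463,525). Next is the bar. The target is TCP (500.5,-239), with the jaws along the heater's x (yaw 0.137).

```bash
python3 - <<'E'
from h import *
go([500.5,-239,190],0.137)
s,ax=st();print("need turn",ax-0.137)
E
```

```text
t 9.45 pos [544.  340.5 178.5] yaw 1.828 F [1.9 1.1 3.4] w 0.50 q [ 0.44  0.1   1.6   0.    1.43 -1.38]
shift cm -54.93 -18.96 -1.15 turn -1.450
need turn 1.6911171394007436
```

drive_tool([
  [0.5,-3,-1,-0.5,0.12],
  [0.5,-7,-2.3,-1,0.24],
  [0.5,-11,-3.6,-1.5,0.36],
  [0.5,-15,-5,-2,0.48],
  [0.5,-19,-6.3,-2,0.6],
])

```text
time: 9.87
position: [529.3, 140.7, 192.8]
orientation: [0.001, 0.819, 0.574, 0.002]
ft_force: [0.9, -0.3, -0.4]
width: 0.5
```

```bash
python3 - <<'E'
from h import *
go([500.5,-239,190],0.137)
s,ax=st();print("need turn",ax-0.137)
E
```

```text
t 9.87 pos [529.3 140.7 192.8] yaw 1.223 F [ 0.9 -0.3 -0.4] w 0.50 q [ 0.12 -0.13  1.8  -0.    1.46 -1.1 ]
shift cm -36.68 10.23 0.28 turn 1.086
need turn 1.086054651620928
```

drive_tool([
  [0.45,-3.7,1,0,0.12],
  [0.45,-7.5,2,0,0.24],
  [0.45,-11.3,3.1,0,0.36],
  [0.45,-15,4.2,0,0.48],
  [0.45,-18.8,5.2,0,0.6],
])

```text
time: 10.28
position: [514.6, -54.3, 191.7]
orientation: [0.001, 0.952, 0.306, 0.001]
ft_force: [0.8, 0.2, 0.2]
width: 0.452
```

```bash
python3 - <<'E'
from h import *
go([500.5,-239,180],0.137)
E
```

```text
t 10.28 pos [514.6 -54.3 191.7] yaw 0.622 F [0.8 0.2 0.2] w 0.45 q [-0.25 -0.2   1.87  0.    1.47 -0.87]
shift cm -11.91 14.18 1.17 turn 0.485
```

drive_tool([
  [0.4,-2.5,3.0,0,0.12],
  [0.4,-5,6,0,0.24],
  [0.4,-7.5,9,0,0.36],
  [0.4,-10,12,0,0.485],
  [0.4,-11.9,14.2,0.5,0.485],
])

```text
time: 10.7
position: [502.1, -240.8, 187.8]
orientation: [0.002, 0.998, 0.069, 0.002]
ft_force: [1.6, -0.4, 0.6]
width: 0.398
```

drive_tool([
  [0.4,0,0,1,0],
  [0.4,0,0,2.0,0],
  [0.4,0,0,3,0],
  [0.4,0,0,3,0],
  [0.4,0,0,3,0],
])

```text
time: 11.12
position: [501.4, -235.7, 154.2]
orientation: [-0.001, 0.997, 0.072, -0.001]
ft_force: [0.3, -0.5, 0.2]
width: 0.401
```

```bash
python3 - <<'E'
from h import *
t=camera("top");s=camera("scene");crop(t,290,150,410,240,6,"b1t");crop(s,200,190,300,290,6,"b1s")
go([500.5,-239,83],0.137)
E
```

```text
t 11.22 pos [ 502.2 -236.4  155.7] yaw 0.145 F [-0.7 -0.5  0.4] w 0.40 q [-0.57 -0.08  1.82  0.    1.4  -0.72]
shift cm -0.21 0.24 7.27 turn 0.008
```

View pics/b1t.png

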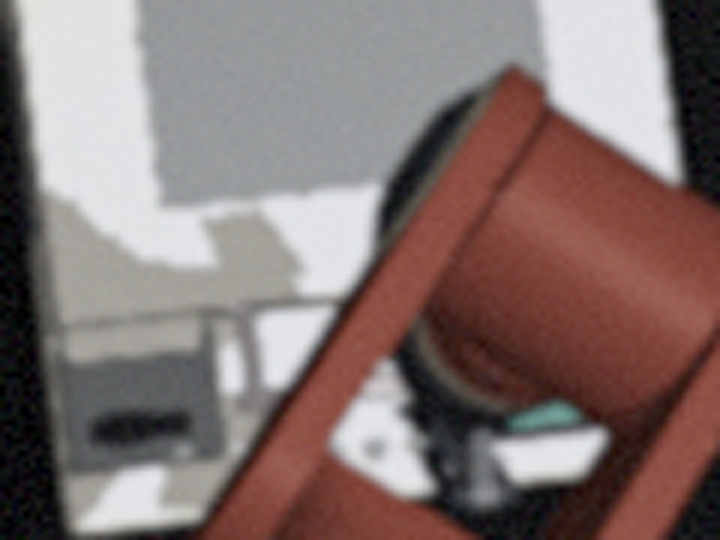

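View pics/b1s.png

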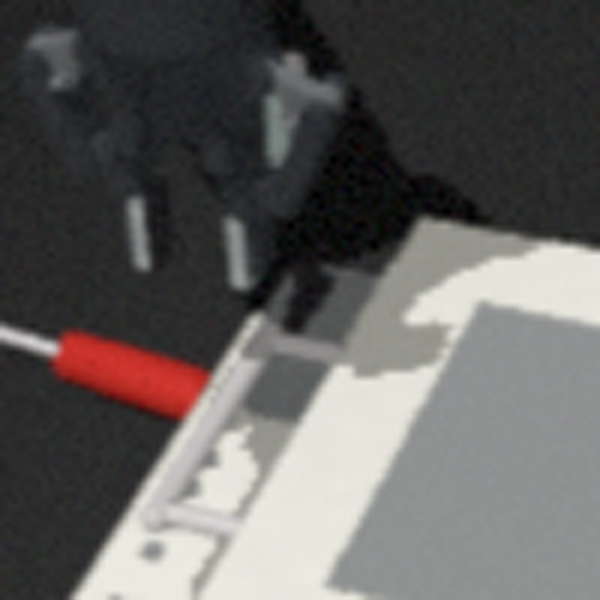

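```bash
python3 - <<'E'
from h import *
for p in [(500.5,-239,102),(502.2,-236.4,155.7),(502.2+20,-236.4+3,155.7),(502.2-20,-236.4-3,155.7)]:
    q=proj("scene",p);print(p,q,(q-[200,190])*6+3)
E
```

```text
(500.5, -239, 102) [234.57819273 260.04699866] [210.46915638 423.28199195]
(502.2, -236.4, 155.7) [233.81272759 243.49741773] [205.87636554 323.98450635]
(522.2, -233.4, 155.7) [241.36576567 245.02186838] [251.19459401 333.13121026]
(482.2, -239.4, 155.7) [226.32677361 241.98650684] [160.96064168 314.91904106]
```

```bash
python3 - <<'E'
from h import *
for z in (178.5,184,190,197): print(z,proj("scene",(544,340.5,z)),proj("scene",(502.2,-236.4,z-22.8)))
E
```

```text
178.5 [337.17738258 137.9865332 ] [233.81272759 243.49741773]
184 [337.2422349  136.48381502] [233.61504629 241.79812501]
190 [337.31329016 134.837366  ] [233.39815351 239.93368803]
197 [337.39659606 132.90705274] [233.14346078 237.74431802]
```

```bash
python3 - <<'E'
from h import *
s=camera("scene")
go([500.5,-239,83],0.137)
c=s[205:275,205:265].astype(float); c=np.clip(c*2.5+20,0,255).astype(np.uint8)
crop(c,0,0,60,70,9,"b2s")
S,ax=st();p=S["position"]
x=np.array([np.cos(ax),np.sin(ax),0]);y=np.array([-np.sin(ax),np.cos(ax),0])
for a in(-17,17):
  for b in (-11,11):
    print(a,b,(proj("scene",p+a*x+b*y+[0,0,8])-[205,205])*9+4)
E
```

```text
t 11.27 pos [ 502.3 -236.6  156. ] yaw 0.144 F [ 0.2 -0.3 -0.5] w 0.40 q [-0.57 -0.08  1.82  0.    1.4  -0.72]
shift cm -0.22 0.21 7.30 turn 0.007
-17 -11 [187.27022356 341.33572607]
-17 11 [220.14624596 292.01648484]
17 -11 [301.98552989 364.92797591]
17 11 [333.49407784 314.90107077]
```

View pics/b2s.png

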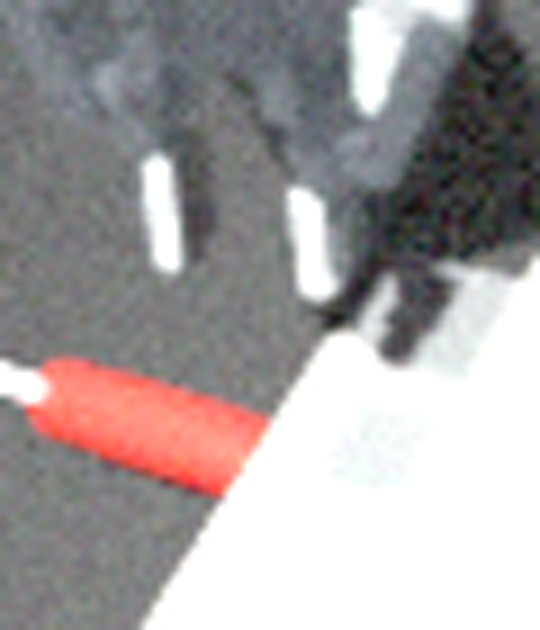

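```bash
python3 - <<'E'
from h import *
u=np.array([np.cos(1.408),np.sin(1.408),0]);
for z in (0,13,30,40): print(z,(proj("scene",np.array([468.2,166.2,134.7+z])-48*u)-[230,120])*6+3)
u=np.array([np.cos(1.828),np.sin(1.828),0])
for z in (0,10,20,30): print(z,(proj("scene",np.array([541.4,339.1,102.2+z])-10*u)-[295,130])*9+4)
E
```

```text
0 [327.57414456 343.10675316]
13 [326.88731886 321.47279534]
30 [325.97819856 292.83689811]
40 [325.43752279 275.80643944]
0 [364.42743232 271.58355311]
10 [365.39510587 248.24510248]
20 [366.36994152 224.73391527]
30 [367.3520191  201.04806661]
```

The images show the visible finger tips about 20–25 mm above the reported TCP, so I'll go down in stages and check against the bar.

drive_tool([
  [0.4,-0.2,0.2,1.2,0.007],
  [0.4,-0.2,0.2,2.4,0.007],
  [0.4,-0.2,0.2,3.6,0.007],
  [0.4,-0.2,0.2,4.6,0.007],
  [0.4,-0.2,0.2,5.3,0.007],
])

```text
time: 11.68
position: [498.9, -238.8, 99.5]
orientation: [-0.001, 0.998, 0.068, -0.001]
ft_force: [-0.2, -0.2, -0.9]
width: 0.401
```

drive_tool([
  [0.4,0,0,0.5,0],
  [0.4,0,0,1,0],
  [0.4,0,0,1.5,0],
  [0.4,0,0,2,0],
  [0.4,0,0,2,0],
])

```text
time: 12.1
position: [499.6, -239.3, 81.2]
orientation: [-0.0, 0.998, 0.068, -0.001]
ft_force: [-0.4, -0.6, -1.0]
width: 0.399
```

```bash
python3 - <<'E'
from h import *
s=camera("scene")
go([500.5,-239,83],0.137)
c=np.clip(s.astype(float)*1.6+10,0,255).astype(np.uint8)
crop(c,205,215,275,290,8,"b3s")
E
```

```text
t 12.15 pos [ 499.9 -239.4   81.8] yaw 0.136 F [-0.7 -0.6  0.4] w 0.40 q [-0.58 -0.01  1.88 -0.    1.27 -0.72]
shift cm 0.07 -0.03 -0.12 turn -0.001
```

View pics/b3s.png

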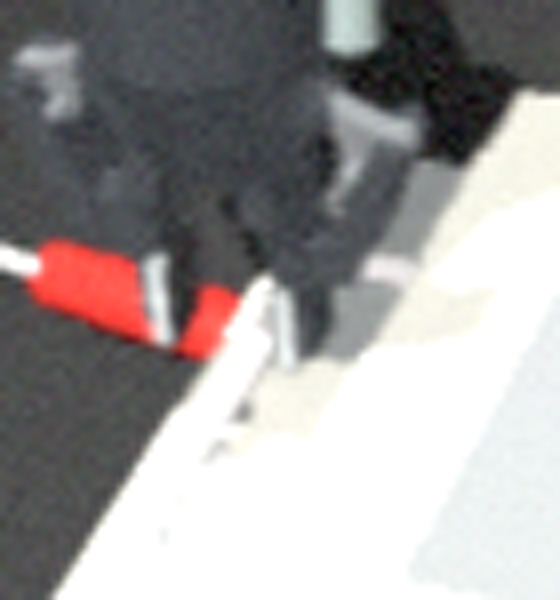

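The tips are still level with the bar, not below it: they sit at (165,340) and (288,362), and the bar passes (225,385) at the pads' near edge. The deck is at 42 mm, so going another 25 mm is safe whichever height is right.

drive_tool([
  [0.4,0.05,0,0.5,0],
  [0.4,0.05,0,1,0],
  [0.4,0.05,0,1.5,0],
  [0.4,0.05,0,2.0,0],
  [0.4,0.05,0,2.4,0],
])

```text
time: 12.57
position: [500.3, -239.3, 57.4]
orientation: [-0.0, 0.998, 0.068, -0.0]
ft_force: [0.6, -0.8, 0.2]
width: 0.399
```

```bash
python3 - <<'E'
from h import *
s=camera("scene");t=camera("top")
go([500.5,-239,58],0.137)
c=np.clip(s.astype(float)*1.0,0,255).astype(np.uint8)
crop(c,205,215,275,290,8,"b4s");crop(t,300,180,390,240,8,"b4t")
E
```

```text
t 12.67 pos [ 499.8 -239.    57. ] yaw 0.136 F [0.3 0.7 0.1] w 0.40 q [-0.58  0.02  1.9  -0.    1.22 -0.72]
shift cm 0.07 0.01 -0.10 turn -0.001
```

View pics/b4s.png

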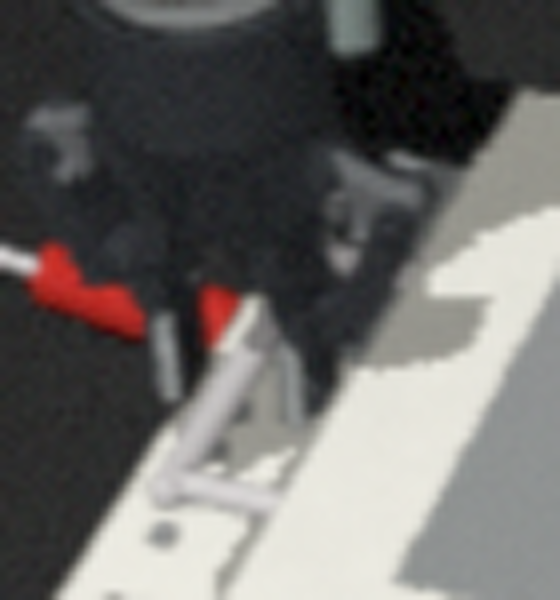

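View pics/b4t.png

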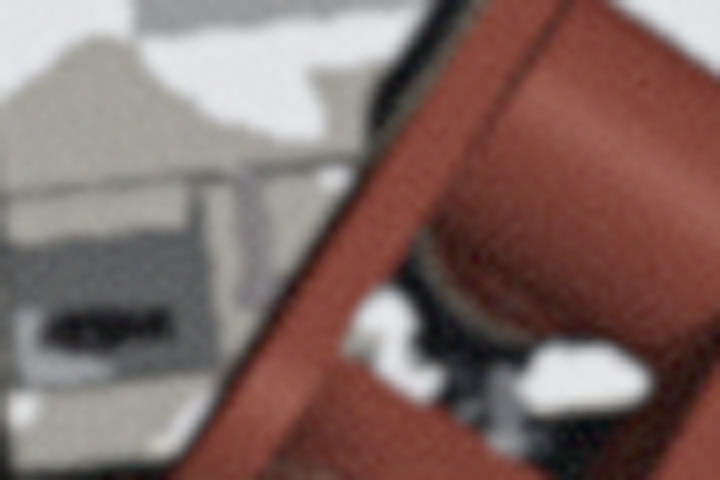

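```bash
python3 - <<'E'
from h import *
ax=0.136;x=np.array([np.cos(ax),np.sin(ax),0]);y=np.array([-np.sin(ax),np.cos(ax),0])
for p,n,o,f in [((502.3,-236.6,156),"b2",(205,205),9),((499.9,-239.2,81.6),"b3",(205,215),8),((500.1,-239.2,57.2),"b4",(205,215),8)]:
  for dz in (8,25,33):
    print(n,dz,[np.round((proj("scene",np.array(p)+a*x-11*y+[0,0,dz])-o)*f+f/2) for a in(-22,22)])
print((proj("scene",np.array([500.5,-239,102])-11*y)-(205,215))*8+4)
E
```

```text
b2 8 [array([171., 338.]), array([319., 369.])]
b2 25 [array([165., 290.]), array([314., 321.])]
b2 33 [array([162., 267.]), array([311., 298.])]
b3 8 [array([165., 401.]), array([292., 430.])]
b3 25 [array([160., 362.]), array([287., 390.])]
b3 33 [array([157., 343.]), array([285., 371.])]
b4 8 [array([173., 457.]), array([298., 486.])]
b4 25 [array([168., 419.]), array([294., 447.])]
b4 33 [array([165., 400.]), array([292., 429.])]
[226.42674075 386.94710917]
```

The tip offset is consistent: in all three views the tips sit about 25 mm above the reported TCP. They are now at about 90 mm, straddling the bar axis at 102 mm. Closing.

drive_tool([
  [0.3,0,0,0,0],
  [0.22,0,0,0,0],
  [0.18,0,0,0,0],
  [0.14,0,0,0,0],
  [0.1,0,0,0,0],
])

```text
time: 13.08
position: [500.3, -239.7, 58.8]
orientation: [0.0, 0.998, 0.068, -0.0]
ft_force: [-3.2, -0.1, 3.0]
width: 0.114
```

drive_tool([
  [0.05,0,0,0,0],
  [0,0,0,0,0],
  [0,0,0,0,0],
  [0,0,0,0,0],
  [0,0,0,0,0],
])

```text
time: 13.5
position: [500.4, -239.7, 58.8]
orientation: [0.0, 0.998, 0.068, -0.0]
ft_force: [-4.9, -0.9, 5.4]
width: 0.112
```

```bash
python3 - <<'E'
from h import *
s=camera("scene")
go([500.5,-239,58],0.137)
crop(s,205,215,275,290,8,"b5s")
E
```

```text
t 13.55 pos [ 500.4 -239.7   58.8] yaw 0.136 F [-5.3  1.   4.5] w 0.11 q [-0.58  0.02  1.9  -0.    1.23 -0.72]
shift cm 0.02 -0.07 0.08 turn -0.001
```

View pics/b5s.png

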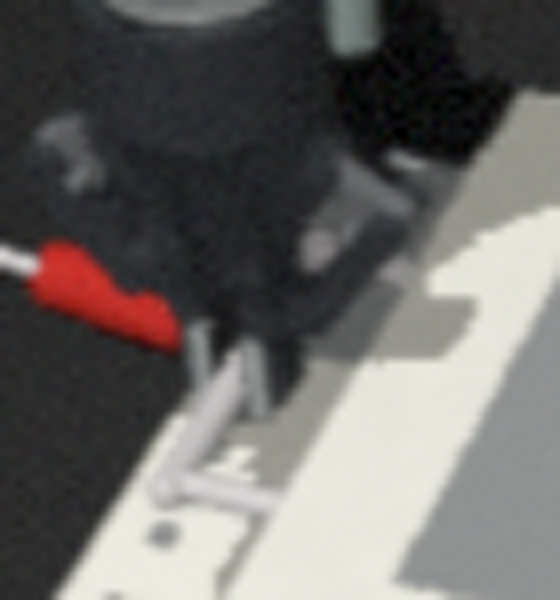

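The bar lies between the pads (width 0.112, bar seen at (215,400)). Now the tug: small upward steps while watching force.

drive_tool([
  [0,0,0,-0.05,0],
  [0,0,0,-0.1,0],
  [0,0,0,-0.15,0],
  [0,0,0,-0.2,0],
  [0,0,0,-0.2,0],
])

```text
time: 13.97
position: [500.4, -239.7, 59.7]
orientation: [0.0, 0.998, 0.068, -0.0]
ft_force: [-1.0, -3.3, -3.6]
width: 0.111
```

drive_tool([
  [0,0,0,-0.05,0],
  [0,0,0,-0.1,0],
  [0,0,0,-0.15,0],
  [0,0,0,-0.2,0],
  [0,0,0,-0.2,0],
])

```text
time: 14.38
position: [500.5, -239.6, 62.3]
orientation: [0.0, 0.998, 0.068, -0.0]
ft_force: [-1.0, -5.4, -2.6]
width: 0.111
```

drive_tool([
  [0,0,0,-0.05,0],
  [0,0,0,-0.1,0],
  [0,0,0,-0.15,0],
  [0,0,0,-0.2,0],
  [0,0,0,-0.2,0],
])

```text
time: 14.8
position: [500.6, -239.6, 63.8]
orientation: [0.0, 0.998, 0.068, 0.0]
ft_force: [-0.1, -5.6, -6.9]
width: 0.112
```

drive_tool([
  [0,0,0,-0.05,0],
  [0,0,0,-0.1,0],
  [0,0,0,-0.1,0],
  [0,0,0,-0.1,0],
  [0,0,0,-0.1,0],
])

```text
time: 15.22
position: [500.6, -239.6, 64.2]
orientation: [0.0, 0.998, 0.068, 0.0]
ft_force: [2.4, -6.5, -10.0]
width: 0.114
```

```bash
python3 - <<'E'
from h import *
go()
E
```

```text
t 15.22 pos [ 500.6 -239.6   64.2] yaw 0.136 F [  2.4  -6.5 -10. ] w 0.11 q [-0.58  0.01  1.89 -0.    1.23 -0.72]
```

The cover is caught. After about 5 mm of free rise (pull 2.6 N), the force climbed 6.9 → 10 N while z moved only 0.4 mm. I'll lower it, let go, and go to the catch.

drive_tool([
  [0,0,0,0.15,0],
  [0,0,0,0.3,0],
  [0,0,0,0.45,0],
  [0,0,0,0.6,0],
  [0,0,0,0.65,0],
])

```text
time: 15.63
position: [500.3, -239.7, 58.8]
orientation: [0.0, 0.998, 0.068, -0.0]
ft_force: [-4.3, -4.6, 0.2]
width: 0.108
```

drive_tool([
  [0.1,0,0,0,0],
  [0.15,0,0,0,0],
  [0.2,0,0,0,0],
  [0.3,0,0,0,0],
  [0.4,0,0,0,0],
])

```text
time: 16.05
position: [501.4, -239.1, 59.5]
orientation: [-0.0, 0.998, 0.068, 0.001]
ft_force: [-0.6, -0.2, -1.1]
width: 0.396
```

drive_tool([
  [0.4,0,0,0,0],
  [0.4,0,0,-1.5,0],
  [0.4,0,0,-3.5,0],
  [0.4,0,0,-6,0],
  [0.4,0,0,-8.5,0],
])

```text
time: 16.47
position: [500.3, -238.9, 144.3]
orientation: [-0.001, 0.998, 0.068, -0.0]
ft_force: [0.6, -1.2, -0.3]
width: 0.395
```

```bash
python3 - <<'E'
from h import *
go([478,-95,130],0.137)
E
```

```text
t 16.47 pos [ 500.3 -238.9  144.3] yaw 0.136 F [ 0.6 -1.2 -0.3] w 0.40 q [-0.58 -0.07  1.83  0.    1.38 -0.72]
shift cm -0.26 -14.56 1.43 turn -0.001
```

drive_tool([
  [0.2,0,-2.9,0,0],
  [0.1,0,-6,0,0],
  [0,0,-9,0,0],
  [0,-0.2,-12,0,0],
  [0,-0.25,-14.8,0.5,0],
])

```text
time: 16.88
position: [478.4, -91.8, 140.1]
orientation: [0.0, 0.998, 0.068, 0.001]
ft_force: [0.2, 1.0, 0.1]
width: -0.001
```

drive_tool([
  [0,0,0,0.5,0],
  [0,0,0,1.5,0],
  [0,0,0,2.2,0],
  [0,0,0,2.2,0],
  [0,0,0,2.2,0],
])

```text
time: 17.3
position: [477.6, -93.9, 115.8]
orientation: [-0.0, 0.998, 0.067, -0.001]
ft_force: [0.9, -0.5, 0.7]
width: 0.0
```

```bash
python3 - <<'E'
from h import *
s=camera("scene");t=camera("top")
go([478,-95,62],0.137)
c=np.clip(s.astype(float)*1.6+10,0,255).astype(np.uint8)
crop(c,215,190,275,260,9,"c1s");crop(t,290,190,360,240,9,"c1t")
E
```

```text
t 17.40 pos [478.3 -94.  116.9] yaw 0.135 F [-0.2  0.4  0.6] w 0.00 q [-0.35 -0.22  2.01 -0.    1.35 -0.48]
shift cm -0.04 0.09 5.49 turn -0.002
```

View pics/c1s.png

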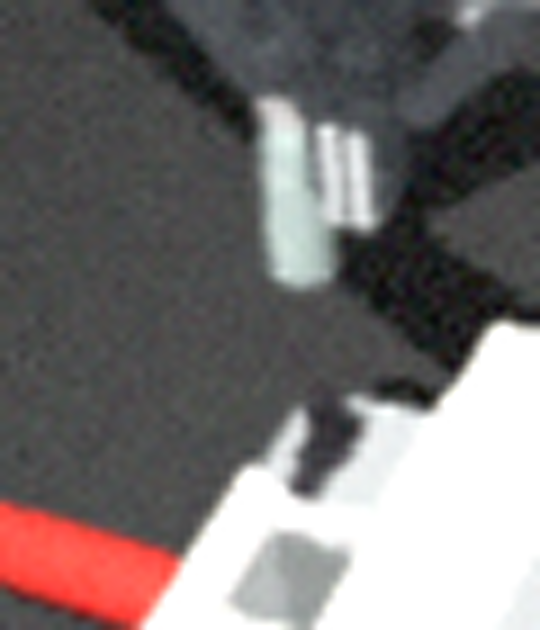

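View pics/c1t.png

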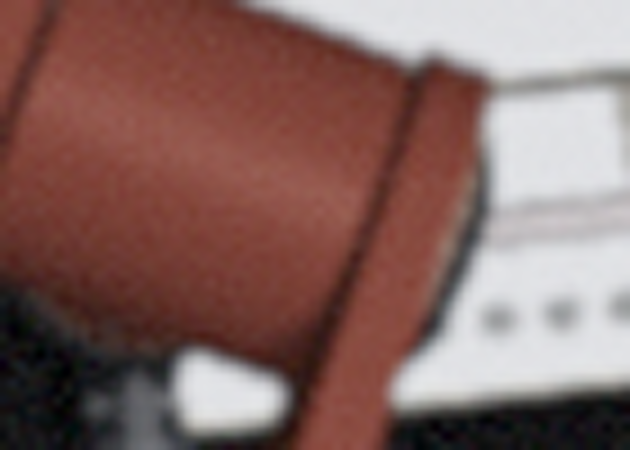

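drive_tool([
  [0,0,0,1,0],
  [0,0,0,2.5,0],
  [0,0,0,4,0],
  [0,0,0,4.8,0],
  [0,0,0,5.2,0],
])

```text
time: 17.82
position: [477.0, -93.0, 62.9]
orientation: [-0.001, 0.998, 0.068, -0.001]
ft_force: [0.3, -0.3, -0.5]
width: -0.001
```

drive_tool([
  [0,0,0,0,0],
  [0,0,0,0,0],
  [0,0,0,0,0],
  [0,0,0,0,0],
  [0,0,0,0,0],
])

```text
time: 18.23
position: [478.6, -93.4, 65.6]
orientation: [0.0, 0.998, 0.068, 0.001]
ft_force: [0.2, 0.1, -0.8]
width: -0.001
```

```bash
python3 - <<'E'
from h import *
s=camera("scene")
go([478,-95,62],0.137)
c=np.clip(s.astype(float)*1.6+10,0,255).astype(np.uint8)
crop(c,225,205,285,265,10,"c2s")
E
```

```text
t 18.28 pos [478.5 -93.3  65.5] yaw 0.136 F [-0.2  0.6  0.1] w 0.00 q [-0.35 -0.16  2.05 -0.    1.25 -0.48]
shift cm -0.07 0.16 0.35 turn -0.001
```

View pics/c2s.png

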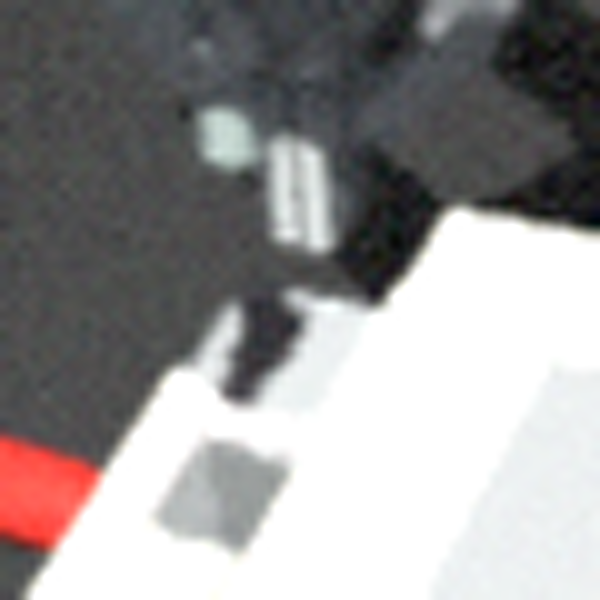

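```bash
python3 - <<'E'
from h import *
ax=0.136;x=np.array([np.cos(ax),np.sin(ax),0]);y=np.array([-np.sin(ax),np.cos(ax),0])
f=lambda p:np.round((proj("scene",p)-(225,205))*10+5)
c=np.array([481.5,-121.5,90])
print("tab",[f(c+np.array(d[0]*x+d[1]*y+[0,0,d[2]])) for d in [(-6,-5,-10),(6,-5,-10),(-6,-5,10),(6,-5,10),(6,5,10),(-6,5,10)]])
p=np.array([478.5,-93.3,65.5])
for dz in(0,25): print(f(p-11*y+[0,0,dz]))
E
```

```text
tab [array([247., 340.]), array([287., 349.]), array([242., 284.]), array([282., 292.]), array([296., 270.]), array([256., 262.])]
[304. 336.]
[298. 266.]
```

drive_tool([
  [0,0,0,0.3,0],
  [0,0,0.2,0.5,0],
  [0,0,0.4,0.8,0],
  [0,0,0.6,0.8,0],
  [0,0,0.8,0.8,0],
])

```text
time: 18.7
position: [478.9, -101.3, 56.3]
orientation: [-0.0, 0.998, 0.068, -0.0]
ft_force: [-0.4, 0.3, -0.1]
width: -0.004
```

drive_tool([
  [0,0,0.2,0,0],
  [0,0,0.4,0,0],
  [0,0,0.6,0,0],
  [0,0,0.8,0,0],
  [0,0,1.0,0,0],
])

```text
time: 19.12
position: [480.6, -111.0, 56.9]
orientation: [-0.0, 0.998, 0.068, 0.0]
ft_force: [-0.4, 2.6, 1.7]
width: 0.001
```

```bash
python3 - <<'E'
from h import *
s=camera("scene")
go()
c=np.clip(s.astype(float)*1.6+10,0,255).astype(np.uint8)
crop(c,225,205,285,265,10,"c3s")
E
```

```text
t 19.17 pos [ 480.6 -111.2   56.9] yaw 0.136 F [-0.3  0.6  0.2] w 0.00 q [-0.38 -0.13  2.04  0.    1.23 -0.51]
```

View pics/c3s.png

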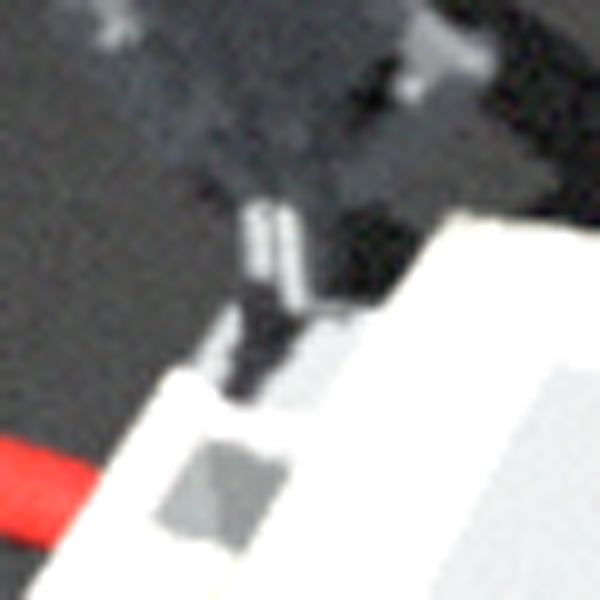

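drive_tool([
  [0,0,0.2,0,0],
  [0,0,0.4,0,0],
  [0,0,0.6,0,0],
  [0,0,0.8,0,0],
  [0,0,1.0,0,0],
])

```text
time: 19.58
position: [482.0, -121.0, 56.9]
orientation: [-0.0, 0.998, 0.068, 0.0]
ft_force: [0.0, 2.2, 1.8]
width: -0.001
```

drive_tool([
  [0,0,0.2,0,0],
  [0,0,0.3,0,0],
  [0,0,0.4,0,0],
  [0,0,0.5,0,0],
  [0,0,0.6,0,0],
])

```text
time: 20.0
position: [482.8, -127.0, 56.9]
orientation: [0.0, 0.998, 0.068, 0.0]
ft_force: [-0.4, 2.2, 1.4]
width: -0.0
```

```bash
python3 - <<'E'
from h import *
s=camera("scene")
go()
c=np.clip(s.astype(float)*1.6+10,0,255).astype(np.uint8)
crop(c,225,205,285,265,10,"c4s")
E
```

```text
t 20.05 pos [ 482.8 -127.1   56.9] yaw 0.136 F [0.5 2.7 1.4] w 0.00 q [-0.41 -0.11  2.03 -0.    1.23 -0.54]
```

View pics/c4s.png

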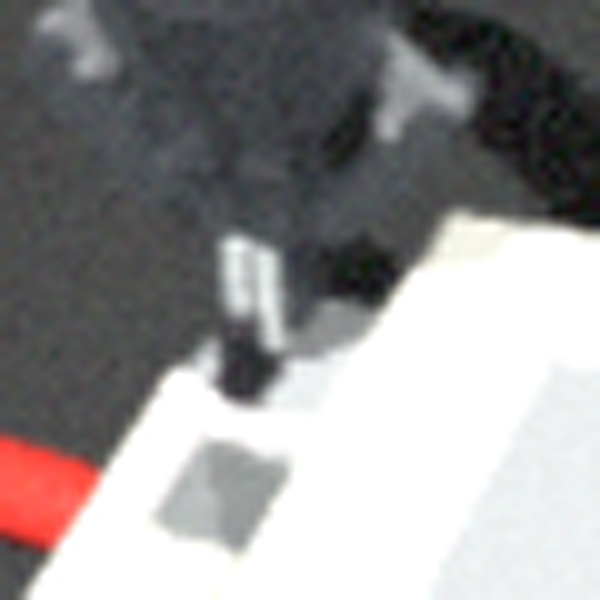

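drive_tool([
  [0,0,0.1,0,0],
  [0,0,0.2,0,0],
  [0,0,0.3,0,0],
  [0,0,0.35,0,0],
  [0,0,0.4,0,0],
])

```text
time: 20.47
position: [482.8, -127.3, 56.8]
orientation: [-0.004, 0.998, 0.068, -0.0]
ft_force: [-2.2, 15.8, 7.0]
width: -0.003
```

drive_tool([
  [0,0,0.05,0,0],
  [0,0,0.1,0,0],
  [0,0,0.15,0,0],
  [0,0,0.2,0,0],
  [0,0,0.2,0,0],
])

```text
time: 20.88
position: [482.8, -127.3, 56.9]
orientation: [-0.006, 0.998, 0.068, -0.001]
ft_force: [-2.1, 20.9, 10.7]
width: 0.0
```

Hard stop at y = −127.3 with force rising to 21 N, so the catch is fully across. Backing off, then back to the bar.

drive_tool([
  [0,0,-0.6,0,0],
  [0,0,-1.2,0,0],
  [0,0,-2,0,0],
  [0,0,-2,-1.5,0],
  [0,0,-2,-4,0],
])

```text
time: 21.3
position: [477.8, -111.9, 93.6]
orientation: [-0.001, 0.998, 0.068, -0.003]
ft_force: [-0.2, 0.8, -0.1]
width: 0.001
```

drive_tool([
  [0,0,0,-3,0],
  [0,0,2,-5,0],
  [0.2,0,5,-5.5,0],
  [0.4,0,8.5,-5.5,0],
  [0.4,0,12,-5.5,0],
])

```text
time: 21.72
position: [497.5, -233.5, 153.0]
orientation: [0.001, 0.998, 0.068, 0.001]
ft_force: [0.5, -0.6, -0.4]
width: 0.398
```

```bash
python3 - <<'E'
from h import *
s=camera("scene")
go([500.4,-239.5,80],0.137)
crop(s,215,190,295,290,7,"c5s")
E
```

```text
t 21.77 pos [ 497.6 -239.2  152.6] yaw 0.133 F [-2.8 -3.1 -0.1] w 0.40 q [-0.58 -0.09  1.84 -0.    1.39 -0.71]
shift cm 0.28 0.06 7.26 turn -0.004
```

View pics/c5s.png

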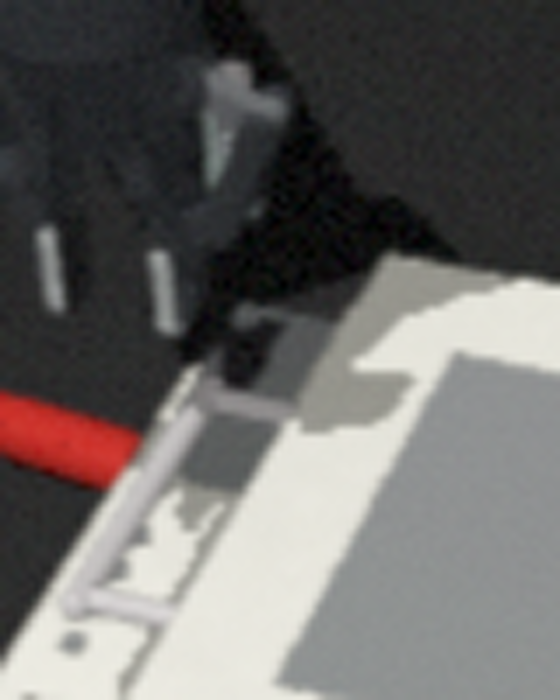

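drive_tool([
  [0.4,0.15,0,0.5,0],
  [0.4,0.15,0,1.5,0],
  [0.4,0.15,0,3,0],
  [0.4,0.15,0,4,0],
  [0.4,0.15,0,4.6,0],
])

```text
time: 22.18
position: [497.1, -229.8, 102.9]
orientation: [-0.001, 0.998, 0.069, -0.002]
ft_force: [0.8, 1.1, -0.2]
width: 0.4
```

```bash
python3 - <<'E'
from h import *
go([500.4,-239.5,58],0.137)
E
```

```text
t 22.18 pos [ 497.1 -229.8  102.9] yaw 0.137 F [ 0.8  1.1 -0.2] w 0.40 q [-0.57 -0.05  1.88 -0.    1.31 -0.71]
shift cm 0.20 1.01 4.49 turn 0.000
```

drive_tool([
  [0.4,0.2,0.4,0,0],
  [0.4,0.2,0.8,0.5,0],
  [0.4,0.2,0.8,1.5,0],
  [0.4,0.2,0.8,2.5,0],
  [0.4,0.2,0.8,3.2,0],
])

```text
time: 22.6
position: [501.2, -239.1, 72.5]
orientation: [-0.0, 0.998, 0.068, -0.0]
ft_force: [-0.8, -0.2, -0.1]
width: 0.405
```

```bash
python3 - <<'E'
from h import *
go([500.4,-239.5,58],0.137)
E
```

```text
t 22.60 pos [ 501.2 -239.1   72.5] yaw 0.136 F [-0.8 -0.2 -0.1] w 0.41 q [-0.58  0.    1.89  0.    1.25 -0.72]
shift cm -0.09 0.03 1.45 turn -0.001
```

drive_tool([
  [0.4,-0.05,0,0.5,0],
  [0.4,-0.05,0,1.0,0],
  [0.4,-0.05,0,1.4,0],
  [0.4,-0.05,0,1.5,0],
  [0.4,-0.05,0,1.5,0],
])

```text
time: 23.02
position: [500.9, -239.3, 58.5]
orientation: [-0.0, 0.998, 0.068, -0.0]
ft_force: [-1.4, 0.2, 0.8]
width: 0.4
```

drive_tool([
  [0.3,0,0,0,0],
  [0.2,0,0,0,0],
  [0.15,0,0,0,0],
  [0.08,0,0,0,0],
  [0,0,0,0,0],
])

```text
time: 23.43
position: [500.3, -239.8, 59.4]
orientation: [0.0, 0.998, 0.068, -0.001]
ft_force: [-4.3, -0.4, 3.8]
width: 0.114
```

drive_tool([
  [0,0,0,0,0],
  [0,0,0,0,0],
  [0,0,0,0,0],
  [0,0,0,-0.1,0],
  [0,0,0,-0.2,0],
])

```text
time: 23.85
position: [500.3, -239.7, 60.1]
orientation: [0.0, 0.998, 0.068, -0.001]
ft_force: [-1.6, -2.6, -3.1]
width: 0.114
```

drive_tool([
  [0,0,0,-0.15,0],
  [0,0,0,-0.3,0],
  [0,0,0,-0.45,0],
  [0,0,0,-0.55,0],
  [0,0,0,-0.6,0],
])

```text
time: 24.27
position: [500.8, -239.6, 66.8]
orientation: [0.0, 0.998, 0.068, -0.0]
ft_force: [-2.4, -4.0, -3.4]
width: 0.115
```

drive_tool([
  [0,0,0,-0.1,0],
  [0,0,0,-0.2,0],
  [0,0,0,-0.3,0],
  [0,0,0,-0.4,0],
  [0,0,0,-0.4,0],
])

```text
time: 24.68
position: [501.2, -239.6, 71.0]
orientation: [0.0, 0.998, 0.068, 0.0]
ft_force: [-2.3, -4.6, -3.5]
width: 0.111
```

The cover is free: it has risen about 11 mm at a steady −3.5 N. Now I'll follow the arc (R 228 mm about the hinge).

drive_tool([
  [0,0.14,0,-1.07,0],
  [0,0.34,0,-2.19,0],
  [0,0.59,0,-3.31,0],
  [0,0.91,0,-4.4,0],
  [0,1.27,0,-5.48,0],
])

```text
time: 25.1
position: [513.2, -237.8, 126.1]
orientation: [0.0, 0.998, 0.068, -0.001]
ft_force: [-3.8, -4.0, -3.1]
width: 0.113
```

```bash
cat >> h.py <<'E'
def arc(p0=(500.3,-239.7,59.4),th=None):
    s,ax=st();d=s["position"]-np.array(p0);dx=d[0]*np.cos(.137)+d[1]*np.sin(.137);dy=-d[0]*np.sin(.137)+d[1]*np.cos(.137)
    a=np.arctan2(12+d[2],228-dx);print("dx %.1f dy %.1f dz %.1f R %.1f theta %.3f"%(dx,dy,d[2],np.hypot(12+d[2],228-dx),a-.0526))
    if th is not None:
        for t in th: print(t,"rel cm x %.2f z %.2f"%((228-228.3*np.cos(t+.0526)-dx)/10,-(228.3*np.sin(t+.0526)-12-d[2])/10))
E
python3 - <<'E'
from h import *
go();arc(th=[.35,.4,.45,.5,.55])
E
```

```text
t 25.10 pos [ 513.2 -237.8  126.1] yaw 0.136 F [-3.8 -4.  -3.1] w 0.11 q [-0.56 -0.03  1.82 -0.    1.35 -0.7 ]
dx 13.1 dy 0.1 dz 66.7 R 228.9 theta 0.298
0.35 rel cm x 0.49 z -1.08
0.4 rel cm x 0.96 z -2.11
0.45 rel cm x 1.49 z -3.13
0.5 rel cm x 2.06 z -4.11
0.55 rel cm x 2.68 z -5.07
```

drive_tool([
  [0,0.43,0,-1.08,0],
  [0,0.9,0,-2.11,0],
  [0,1.43,0,-3.13,0],
  [0,2.0,0,-4.11,0],
  [0,2.62,0,-5.07,0],
])

```text
time: 25.52
position: [538.0, -234.3, 177.2]
orientation: [-0.0, 0.998, 0.068, -0.002]
ft_force: [-9.3, -3.6, 1.0]
width: 0.114
```

```bash
python3 - <<'E'
from h import *
s=camera("scene");crop(s,200,150,350,300,4,"a1s")
go();arc(th=[.6,.65,.7,.75,.8])
E
```

```text
t 25.57 pos [ 540.  -234.1  179.9] yaw 0.136 F [-9.7 -1.5  2.6] w 0.11 q [-0.54 -0.02  1.72 -0.    1.44 -0.67]
dx 40.0 dy 0.1 dz 120.5 R 230.0 theta 0.561
0.6 rel cm x 0.66 z -0.61
0.65 rel cm x 1.37 z -1.50
0.7 rel cm x 2.13 z -2.36
0.75 rel cm x 2.93 z -3.17
0.8 rel cm x 3.77 z -3.94
```

View pics/a1s.png

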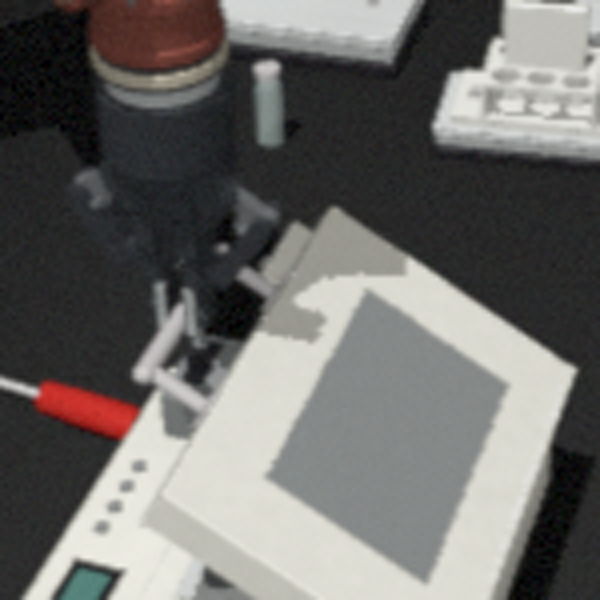

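drive_tool([
  [0,0.5,0,-0.65,0],
  [0,1.15,0,-1.5,0],
  [0,1.9,0,-2.4,0],
  [0,2.7,0,-3.2,0],
  [0,3.5,0,-4.0,0],
])

```text
time: 25.98
position: [572.6, -229.5, 219.2]
orientation: [-0.0, 0.998, 0.068, -0.002]
ft_force: [-11.0, -1.3, 6.4]
width: 0.113
```

```bash
python3 - <<'E'
from h import *
go();arc(th=[.8,.85,.9,.95,1.0])
E
```

```text
t 25.98 pos [ 572.6 -229.5  219.2] yaw 0.136 F [-11.   -1.3   6.4] w 0.11 q [-0.5   0.03  1.61 -0.    1.51 -0.64]
dx 73.0 dy 0.2 dz 159.8 R 231.4 theta 0.784
0.8 rel cm x 0.48 z -0.01
0.85 rel cm x 1.36 z -0.74
0.9 rel cm x 2.27 z -1.42
0.95 rel cm x 3.22 z -2.06
1.0 rel cm x 4.19 z -2.65
```

drive_tool([
  [0,0.5,0,-0.5,0],
  [0,1.1,0,-1.05,0],
  [0,2.0,0,-1.75,0],
  [0,2.95,0,-2.4,0],
  [0,3.7,0,-2.85,0],
])

```text
time: 26.4
position: [611.0, -224.1, 249.3]
orientation: [0.0, 0.998, 0.068, 0.0]
ft_force: [-9.3, -0.3, 8.5]
width: 0.111
```

```bash
python3 - <<'E'
from h import *
s=camera("scene");crop(s,200,130,350,280,4,"a2s")
go();arc(th=[1.0,1.03,1.05])
E
```

```text
t 26.45 pos [ 612.7 -223.9  250.2] yaw 0.137 F [-7.6 -0.8  9.1] w 0.11 q [-0.46  0.09  1.49  0.    1.55 -0.6 ]
dx 113.5 dy 0.3 dz 190.8 R 232.9 theta 1.004
1.0 rel cm x 0.14 z 0.45
1.03 rel cm x 0.74 z 0.12
1.05 rel cm x 1.15 z -0.09
```

View pics/a2s.png

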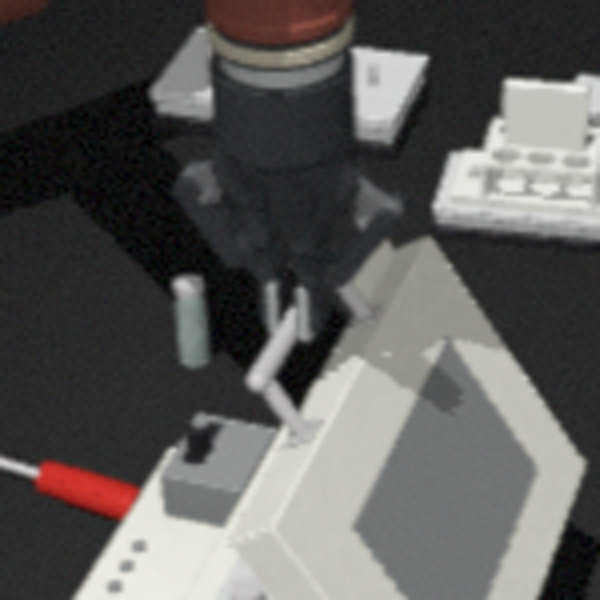

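drive_tool([
  [0,0.3,0,-0.15,0],
  [0,0.5,0,-0.3,0],
  [0,0.7,0,-0.4,0],
  [0,0.7,0,-0.4,0],
  [0,0.7,0,-0.4,0],
])

```text
time: 26.87
position: [617.7, -223.1, 253.1]
orientation: [0.0, 0.998, 0.068, 0.0]
ft_force: [-9.0, -0.3, 9.0]
width: 0.111
```

drive_tool([
  [0,0,0,0,0],
  [0,0,0,0,0],
  [0,0,0,0,0],
  [0,0,0,0,0],
  [0,0,0,0,0],
])

```text
time: 27.28
position: [617.7, -223.2, 253.1]
orientation: [0.0, 0.998, 0.068, 0.0]
ft_force: [-7.5, -0.7, 9.7]
width: 0.113
```

```bash
python3 - <<'E'
from h import *
s=camera("scene");t=camera("top");crop(s,200,130,350,280,5,"a3s");crop(t,270,90,420,240,4,"a3t");crop(t,60,120,240,290,4,"a3c")
cv2.imwrite("pics/a3full.png",cv2.cvtColor(s,cv2.COLOR_RGB2BGR))
go();arc()
x=np.array([np.cos(.137),np.sin(.137),0]);y=np.array([-np.sin(.137),np.cos(.137),0])
h=np.array([500.5,-239,0])+228*x+[0,0,90]
for th in (.9,.95,1.0,1.05,1.1,1.15):
    a=th+.0526; b=h-228.3*np.cos(a)*x+[0,0,228.3*np.sin(a)]
    # front-top corner right(-y) of cover: at shut (-186,+28) y -140
    r,ph=np.hypot(186,28),np.arctan2(28,186)+th; c=h-r*np.cos(ph)*x+np.array([0,0,r*np.sin(ph)])
    print(th,"bar near end",(proj("scene",b-60*y)-(200,130))*5+2,"corner R",(proj("scene",c-140*y)-(200,130))*5+2,"L",(proj("scene",c+140*y)-(200,130))*5+2)
E
```

```text
t 27.38 pos [ 617.7 -223.2  253.1] yaw 0.136 F [-7.6 -0.6  9.3] w 0.11 q [-0.46  0.1   1.48 -0.    1.56 -0.6 ]
dx 118.5 dy 0.4 dz 193.7 R 233.0 theta 1.029
0.9 bar near end [285.2293536  489.05889001] corner R [303.64685321 665.86307377] L [508.31413099 300.91251245]
0.95 bar near end [304.65115919 481.54294177] corner R [321.84108868 661.89761386] L [524.1098216  296.15868812]
1.0 bar near end [325.0348068  474.94441974] corner R [340.75594065 658.76124192] L [540.44587371 292.13784626]
1.05 bar near end [346.33370724 469.30043063] corner R [360.34282793 656.47574839] L [557.27955684 288.87079561]
1.1 bar near end [368.49607933 464.64551121] corner R [380.54925801 655.06019433] L [574.56539105 286.37607063]
1.15 bar near end [391.46497695 461.01128471] corner R [401.31894963 654.53068637] L [592.25527222 284.66975497]
```

View pics/a3s.png

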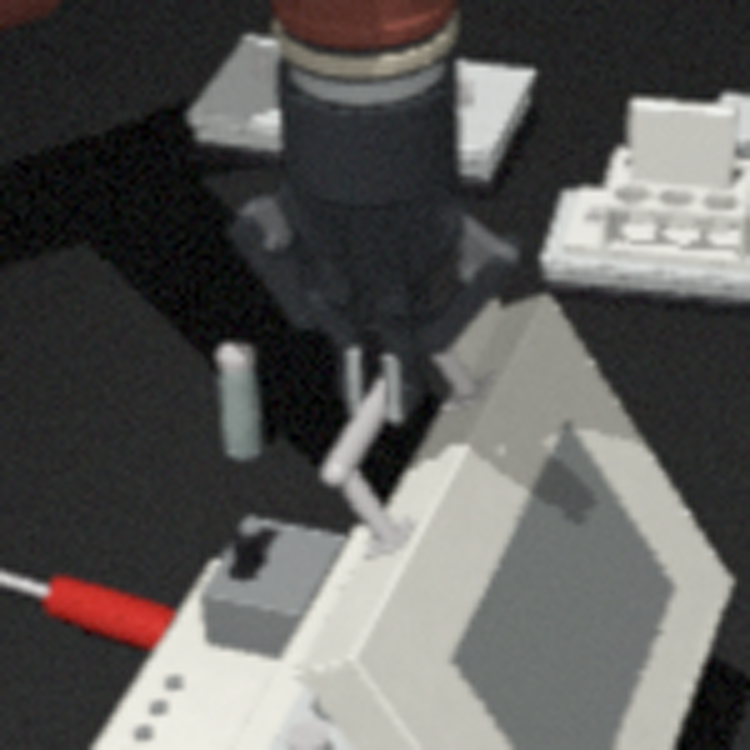

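View pics/a3c.png

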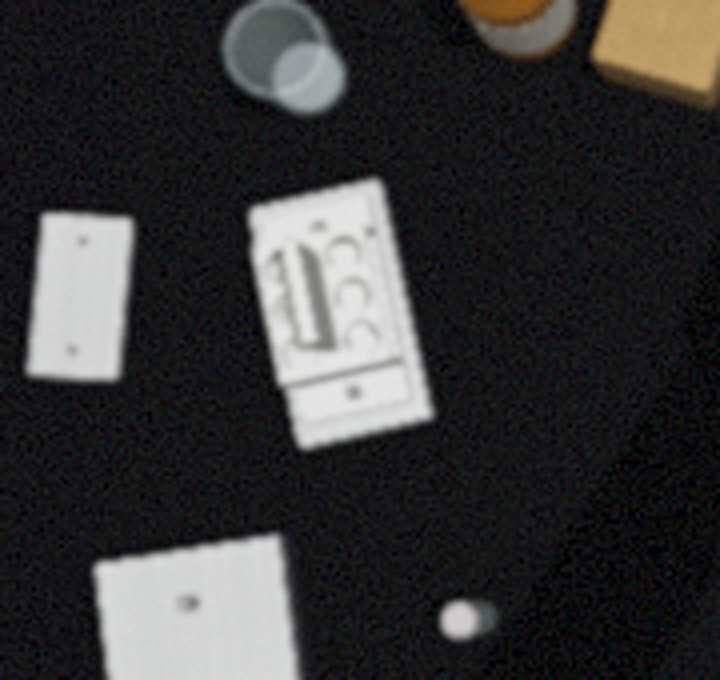

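View pics/a3full.png

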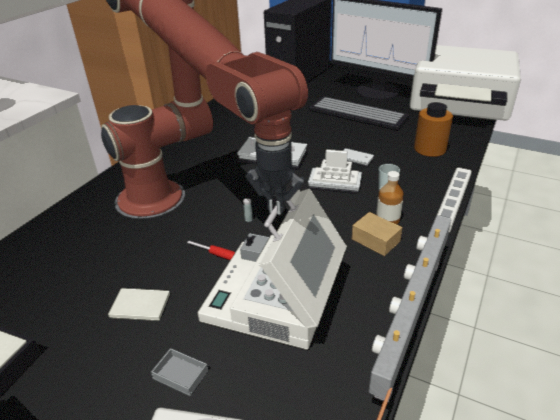

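drive_tool([
  [0,0.1,0,-0.1,0],
  [0,0.2,0,-0.2,0],
  [0,0.3,0,-0.3,0],
  [0,0.3,0,-0.3,0],
  [0,0.3,0,-0.3,0],
])

```text
time: 27.8
position: [620.5, -222.7, 254.7]
orientation: [0.0, 0.998, 0.068, 0.0]
ft_force: [-5.9, -0.9, 5.9]
width: 0.109
```

drive_tool([
  [0,0,0,0,0],
  [0,0,0,0,0],
  [0,0,0,0,0],
  [0,0,0,0,0],
  [0,0,0,0,0],
])

```text
time: 28.22
position: [620.5, -222.7, 254.7]
orientation: [0.0, 0.998, 0.068, 0.0]
ft_force: [-5.5, -1.3, 5.4]
width: 0.108
```

```bash
python3 - <<'E'
from h import *
s=camera("scene");t=camera("top");crop(s,200,130,350,280,5,"a4s")
t0=cv2.cvtColor(cv2.imread("pics/top0.png"),cv2.COLOR_BGR2RGB);s0=cv2.cvtColor(cv2.imread("pics/scene0.png"),cv2.COLOR_BGR2RGB)
# bystander drift: template shift (phase correlation) in windows
for nm,im,a,b in [("bottle",'t',187,115),("carton",'t',229,121),("beaker",'t',131,133),("vial0",'t',176,275),("vial1s",'s',248,210),("notebook",'t',405,289),("screwdr",'s',215,250),("tray",'t',447,212)]:
    A,B=(t0,t) if im=='t' else (s0,s); r=16
    f=lambda I:cv2.cvtColor(I[b-r:b+r,a-r:a+r],cv2.COLOR_RGB2GRAY).astype(np.float32)
    print(nm,np.round(cv2.phaseCorrelate(f(A),f(B))[0],2))
go();arc()
E
```

```text
bottle [ 0.02 -0.13]
carton [0.05 0.07]
beaker [-0.04  0.03]
vial0 [-0.07  0.19]
vial1s [-0.42  0.48]
notebook [ 0.02 -0.07]
screwdr [0.03 0.02]
tray [-0.18  0.02]
t 28.32 pos [ 620.5 -222.7  254.7] yaw 0.136 F [-6.  -1.3  6.3] w 0.11 q [-0.46  0.11  1.47 -0.    1.57 -0.59]
dx 121.4 dy 0.4 dz 195.3 R 233.1 theta 1.043
```

View pics/a4s.png

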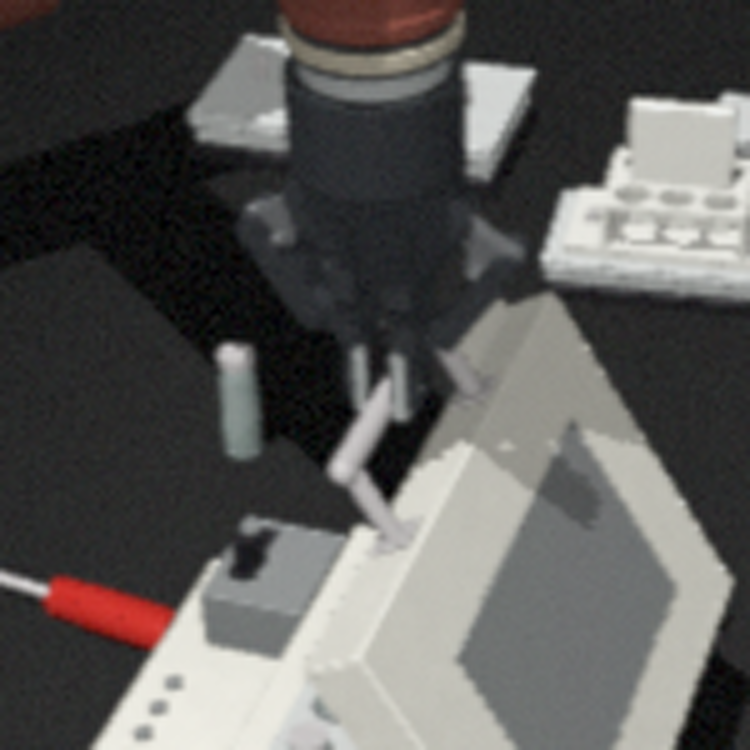

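The bar's near end is at (343,470) in the crop, which matches θ≈1.04 rad (59.7°). The grip is steady, the catch is across, the rack is seated and the bystanders haven't moved. Handing in.

```bash
python3 - <<'E'
from plant import *
print(close_job())
E
```

```text
the job is handed in; nothing more can be done
None
```

The job is handed in at 28.3 s: the rack is on the cooler and the arm is holding the heater cover open at about 60°.

- **Rack:** I set it on the middle-sized cooling base. It went down with no pin contact until it landed, at a reported 91.2 mm against an expected 91 mm. I let go slowly, and later pictures show it flat with a pin in each ear hole.
- **Tug before the catch:** The cover rose about 5 mm and then stopped, with the pull going from 2.6 to 6.9 to 10 N. I took that as caught, and lowered and released it without pulling further.
- **Catch:** I slid it towards the handle until it hit its end stop. The push was about 2.5 N on the way, and peaked at about 21 N at the stop.
- **Cover:** It then lifted freely at about 3.5 N. The arm pose gives 1.043 rad and the last picture about 1.04 rad. It was steady, with about 8 N at the wrist.
- **Bystanders:** I compared seven of them with the first pictures, and they shifted less than 0.2 px. The second vial read about 0.6 px, which I put down to the arm's shadow.

**Checks that disagreed:**
- The finger tips looked 25–30 mm higher in the pictures than the reported tool position, so I set the bar and catch heights from the pictures. It also means the rack was gripped nearer the top of its plate than planned.
- The arc radius came out at 233 mm instead of 228 mm, probably the bar shifting slightly in the pads.

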